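# Nest the washed lab baskets on the drying hook

## Task

Hang the three washed steel baskets from the draining rack on the hook's peg, the largest first, then the medium, then the small one, all with their open side away from the post, so that each nests in the one behind it with the grips touching. Before you let go of each one, press it gently home along the peg until it bears on the stop ring (which you must find by feel) or on the basket behind it, with a push of about 10 N held for a moment and never more than 25 N. Leave all three hanging still, let go of them, and leave the other things on the bench where they are.

Things in the scene. Friction and masses are not known exactly. Their poses are not given: they have to be found in the camera images.
- peg (a point): Free end of the hook's peg, on its axis, 200 mm above the bench. The peg is a level steel bar, 8 mm thick, that runs 215 mm from here to the post. x points along the peg from the free end to the post, z up, y left. Here at its free end the peg turns up: the upturn is 8 mm thick, its top 18 mm above the peg's axis. The peg is springy: it gives 1 mm for each 5 N of load.
- hook: The hook stand, fixed to the bench: white base plate 110 x 170 mm, upright post 210 mm high, peg, and a black stop ring 24 mm wide clamped on the peg. The ring's face lies anywhere 130 to 170 mm from the peg's free end: not measured, feel for it. Its rubber gives about 1 mm per 2 N and comes back slowly. Origin on the bench below the post; axes as the peg's.
- large_eye (a point): The large basket's eye: middle of the upper end of the slot in its grip, where it hangs on the peg; 160 mm above the underside. The slot runs through along x, 13 mm wide, 36 mm high. The grey grip is 28 mm thick (x) and 27 mm wide (y), both centred here; it is solid for 22 mm above this point (pinch it there across its width, from above) and ends 43 mm below.
- large: The large basket: perforated steel, 120 mm wide (y), 110 mm high (z), 44 mm deep (from x = -14 to +30 mm), walls 3 mm, about 280 g give or take a fifth, grip rising from its top. Open on its -x side, back panel on its +x side, which goes towards the post. Stands upright in the rack. Origin on its underside, straight below the grip; z up.
- medium_eye (a point): The medium basket's eye: middle of the upper end of the slot in its grip, where it hangs on the peg; 147 mm above the underside. The slot runs through along x, 13 mm wide, 36 mm high. The grey grip is 28 mm thick (x) and 27 mm wide (y), both centred here; it is solid for 22 mm above this point (pinch it there across its width, from above) and ends 43 mm below.
- medium: The medium basket: perforated steel, 92 mm wide (y), 84 mm high (z), 44 mm deep (from x = -14 to +30 mm), walls 3 mm, about 220 g give or take a fifth, grip rising from its top. Open on its -x side, back panel on its +x side, which goes towards the post. Stands upright in the rack. Origin on its underside, straight below the grip; z up.
- small_eye (a point): The small basket's eye: middle of the upper end of the slot in its grip, where it hangs on the peg; 134 mm above the underside. The slot runs through along x, 13 mm wide, 36 mm high. The grey grip is 28 mm thick (x) and 27 mm wide (y), both centred here; it is solid for 22 mm above this point (pinch it there across its width, from above) and ends 43 mm below.
- small: The small basket: perforated steel, 64 mm wide (y), 58 mm high (z), 44 mm deep (from x = -14 to +30 mm), walls 3 mm, about 160 g give or take a fifth, grip rising from its top. Open on its -x side, back panel on its +x side, which goes towards the post. Stands upright in the rack. Origin on its underside, straight below the grip; z up.
- rack: White plastic draining rack fixed to the bench, 250 x 156 mm, floor 6 mm above the bench, three bays one behind another in its x, 78 mm apart, with 36 mm high rails; the baskets stand in them in any order, backs to the rack's +x; origin at the centre of its underside.
- beaker: Glass beaker, 68 mm wide, 85 mm high, a bystander to be left alone; origin at the centre of its underside.
- slidebox: Flat black microscope slide box 85 x 60 mm, 32 mm high, a bystander to be left alone; origin at the centre of its underside.
- reagent: Amber reagent bottle, 60 mm wide, 130 mm high, a bystander to be left alone; origin at the centre of its underside.
There are look-alikes about, which are no part of the job. Leave any green or purple look-alike of the small alone.

How it is judged:
On the way, in this order (a step that is already met when the one before it is completed fails the run):
1. the large basket is on the peg and pressed home with at least 5 N (x of large_eye in the frame of peg between 0.022 and 0.175 m and y of large_eye in the frame of peg between -0.006 and 0.006 m and z of large_eye in the frame of peg between -0.001 and 0.01 m and contact force between large and hook above 5 N), for 0.2 s.
2. the large basket hangs on the peg, let go (x of large_eye in the frame of peg between 0.022 and 0.175 m and y of large_eye in the frame of peg between -0.006 and 0.006 m and z of large_eye in the frame of peg between -0.001 and 0.01 m and contact force between the fingers and large below 0.3 N), for 0.2 s.
3. the medium basket is on the peg and pressed home on the large one with at least 5 N (x of large_eye in the frame of peg between 0.022 and 0.175 m and y of large_eye in the frame of peg between -0.006 and 0.006 m and z of large_eye in the frame of peg between -0.001 and 0.01 m and x of medium_eye in the frame of peg between 0.022 and 0.175 m and y of medium_eye in the frame of peg between -0.006 and 0.006 m and z of medium_eye in the frame of peg between -0.001 and 0.01 m and contact force between medium and large above 5 N), for 0.2 s.
4. the medium basket hangs on the peg, let go (x of medium_eye in the frame of peg between 0.022 and 0.175 m and y of medium_eye in the frame of peg between -0.006 and 0.006 m and z of medium_eye in the frame of peg between -0.001 and 0.01 m and contact force between the fingers and medium below 0.3 N), for 0.2 s.
5. the small basket is on the peg and presses the whole stack home with at least 5 N (all of step 3 and x of small_eye in the frame of peg between 0.022 and 0.175 m and y of small_eye in the frame of peg between -0.006 and 0.006 m and z of small_eye in the frame of peg between -0.001 and 0.01 m and contact force between small and medium above 5 N), for 0.2 s.
At the end, for the whole second after the job is handed in: All three baskets hang by their slots on the peg (6 mm up or aside), past the upturn; the medium grip 25 to 33 mm in front of the large, the small likewise in front of the medium (28 mm is touching), parallel within 0.15 rad; at rest, let go (all of step 2 and all of step 4 and linear speed of each of large, medium, small below 0.02 m/s and x of small_eye in the frame of peg between 0.022 and 0.175 m and y of small_eye in the frame of peg between -0.006 and 0.006 m and z of small_eye in the frame of peg between -0.001 and 0.01 m and contact force between the fingers and small below 0.3 N and x of medium_eye in the frame of large_eye between -0.033 and -0.025 m and angle between the x axis of medium_eye and the x axis of large_eye, either way round below 0.15 rad and x of large_eye in the frame of medium_eye above 0.02 m and x of small_eye in the frame of medium_eye between -0.033 and -0.025 m and angle between the x axis of small_eye and the x axis of medium_eye, either way round below 0.15 rad and x of medium_eye in the frame of small_eye above 0.02 m).
It fails at once if a basket is pushed on the hook or stop with more than 25 N (contact force between any of large, medium, small and hook above 25 N).
It fails at once if baskets are pressed together with more than 25 N (contact force between any of medium, small and large above 25 N or contact force between small and medium above 25 N).
It fails at once if a bystander is moved by more than 30 mm (distance of any of beaker, slidebox, reagent from where it was at the start of the episode above 0.03 m).
It also fails if it takes over 72 s, if anything falls off the work surface, if the arm or the gripper's body presses on something with over 40 N, if the wrist force passes 120 N, or if a joint passes its speed limit or range.

## Robot

A 7-joint arm with a two-finger parallel gripper is mounted at the origin on the work surface. World frame = base frame: x ahead of the robot, y to its left, z up, the work surface at z = 0. Lengths are in m, angles in rad, forces in N, time in s.
With the tool pointing down it reaches from about 0.425 to 0.925 m from the base axis. Payload 6.8 kg.
Tool frame: the origin (TCP) lies on the centre line of the jaws, within the pads' length; the fingertips stand 17 mm ahead of it and the grasp point (between the pads) lies 2 mm behind it (nose_length is the distance from the TCP to the fingertips, in m); z points along the fingers, x is the direction in which the jaws open and shut, and the axes are right-handed (so a half turn about z gives the same grasp; the last joint's range is limited). The gripper opens to 85 mm and grips with 20 to 120 N. Pads are 22 mm wide; open, the fingers measure 114 mm over their backs; the gripper's body (76 mm by 85 mm) begins 54 mm behind the grasp point. The pads swing forward as they close: fully open they stand 13 mm farther back than shut.
Start: joints at [-0.108, 0.477, 0.022, 1.555, -0.011, 1.109, -0.083], TCP at [0.675, 0, 0.223] pointing down, gripper open.
Joint ranges: [-2.96, 2.96], [-0.34, 2.1], [-1.41, 1.46], [0.24, 2.44], [-1.37, 4.51], [0.17, 1.92], [-2.96, 2.96]. Speed limits (rad/s): [2.39, 2.39, 3.14, 3.14, 3.14, 3.14, 3.14].

## Interface

Orientations are given as a unit quaternion [w, x, y, z].
In Python, from station import * gives the robot as it stands.
- The arm moves only by the tool send_rows, never from a script. Its argument "commands" is a list of rows, each an object with "translation": the shift along the tool's x, y, z in m, a list of three; "rot": the turn, a rotation vector about the tool's x, y, z in degrees, a list of three; "grip": the finger opening in m, from 0 to 0.0854. In form: [{"translation": [tx, ty, tz], "rot": [rx, ry, rz], "grip": grip}, ...]. A call has exactly 5 rows; each row shifts and turns the commanded pose from where the row before left it, along the tool's axes as they then stand; what a row does not reach is not made up. A row lasts 1/12 s, in which the tool goes at most 41.7 mm and 7.16 degrees, less where a joint would pass 70% of its speed; a pose out of reach is approached as far as the arm can. A call with a gripper value outside its range is refused whole. The fingers move at their own pace and stop on an object; "force" is the grip in N (left out, the last holds). Time passes only in rows, so rows that do not move let the fingers close, or fill a call up. It gives the time, the measured TCP pose, the force and the opening at its end, in the units of the state.
- get_obs(): the state, without advancing time (a new reading comes with each control period).
- read_camera(name): name is "scene" or "side" or "wrist"; returns a dict with "pixels" (480x640x3 uint8, red, green, blue), "depth" (480x640 float32, m along the optical axis (not along the pixel's ray), 0 where there is no reading), "mtx" (3x3 intrinsics, pixels), "extrinsics" (4x4, takes a point from camera to world coordinates). Camera axes: x right, y up, looking along -z (the intrinsics and any distortion apply to the point x, -y, -z); pixel columns grow to the right and rows downward; lengths in m; the calibration is good to about 2 mm. The wrist camera is an equidistant fisheye: a pixel r from the principal point sees the ray r / f radians off the axis. A picture is of the moment at which its call begins.
- hand_in(): hands the job in, once; it reports no verdict.
The state is a dict: "t": time; "q": joint angles; "joint_vel": joint speeds; "joint_torque": joint torques, N m; "eef_pos": TCP position; "tool_rot": TCP orientation; "contact_force": force on the tool from outside, world axes, zero at the start; "torque": the same for the moment, N m; "gripper_width": opening from 0.0 (shut) to 1.0 (fully open).
Only numpy, scipy, OpenCV 4.12 (cv2) and the standard library are available. Lean on these libraries where they do the work, as an engineer would, in place of code of your own. Each camera call takes 0.05 s, during which the arm holds its last target.

## Working session

There is one attempt and no reset: what is moved stays moved. The work goes in short steps, Python scripts to look and compute and a tool call to move; the robot and the scene stay as the last step left them, time stands still between calls to the robot, and variables do not carry over. Pictures are saved under pics/ and viewed, and the job is handed in when it is done.

Besides the shell and the picture viewer there is one more tool, called as name(argument=value, ...), one argument or row to a line, values as JSON. send_rows: Moves the arm, as the interface text tells. Its arguments: {"type":"object","properties":{"commands":{"type":"array","items":{"type":"object","properties":{"translation":{"type":"array","items":{"type":"number"}},"rot":{"type":"array","items":{"type":"number"}},"grip":{"type":"number"}}}},"force":{"type":"number"}},"required":["commands"]}

```bash
ls; mkdir -p pics; python3 - <<'E'
from station import *
import cv2,json,numpy as np
print(get_obs())
for n in ["scene","side","wrist"]:
    c=read_camera(n); cv2.imwrite(f"pics/{n}0.png",c["pixels"][:,:,::-1]); np.savez(f"pics/{n}0.npz",**{k:np.array(v) for k,v in c.items()})
    print(n,c["mtx"],c["extrinsics"],c.keys())
E
```

```text
pics
{'t': 0.0, 'q': array([-0.10812366,  0.47780741,  0.02233448,  1.55648469, -0.01147209,
        1.10931226, -0.08309372]), 'joint_vel': array([-9.88336860e-05, -5.33494759e-04,  1.68742555e-03, -1.02007627e-04,
       -2.32067383e-03, -3.23278265e-04,  1.59660118e-03]), 'joint_torque': array([-5.45967814e-04, -5.96443820e+01,  1.60769675e+00, -2.81194621e+01,
        1.24063640e-02,  9.39900521e-03,  2.20753498e-05]), 'eef_pos': array([ 6.74370362e-01, -7.34223203e-06,  2.22306721e-01]), 'tool_rot': array([ 8.17447345e-05,  9.99999556e-01,  3.41619231e-05, -9.38202607e-04]), 'contact_force': array([-0.11929834,  0.05983154, -0.10413591]), 'torque': array([ 0.00477046, -0.01168094,  0.00618853]), 'gripper_width': 1.0001712314097937}
scene [[553.17487075   0.         312.12178644]
 [  0.         553.17487075 242.70755097]
 [  0.           0.           1.        ]] [[ 0.23173505 -0.60682085  0.76030739  1.42502143]
 [ 0.97263115  0.15815824 -0.17021932 -0.18053386]
 [-0.01695625  0.77894443  0.62686366  0.86737986]
 [ 0.          0.          0.          1.        ]] dict_keys(['pixels', 'depth', 'mtx', 'extrinsics'])
side [[571.30232042   0.         320.15410827]
 [  0.         571.30232042 238.57310809]
 [  0.           0.           1.        ]] [[ 0.76448421  0.47898883 -0.43143202  0.01890211]
 [-0.64462641  0.56329931 -0.51686621 -0.66215537]
 [-0.00454779  0.67324853  0.73940228  1.06989772]
 [ 0.          0.          0.          1.        ]] dict_keys(['pixels', 'depth', 'mtx', 'extrinsics'])
wrist [[371.64829954   0.         322.52284362]
 [  0.         371.64829954 241.13482616]
 [  0.           0.           1.        ]] [[ 0.99999674 -0.00175392  0.00185322  0.67612017]
 [ 0.00109016  0.95035107  0.31117784  0.08064535]
 [-0.00230699 -0.31117481  0.95034989  0.37304001]
 [ 0.          0.          0.          1.        ]] dict_keys(['pixels', 'depth', 'mtx', 'extrinsics'])
```

View pics/scene0.png

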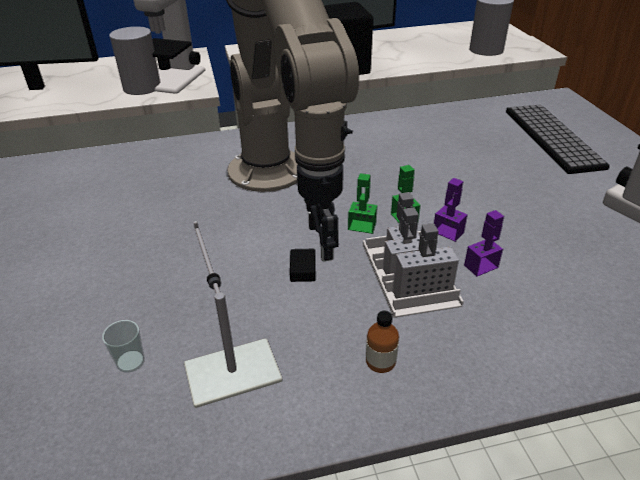

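View pics/side0.png

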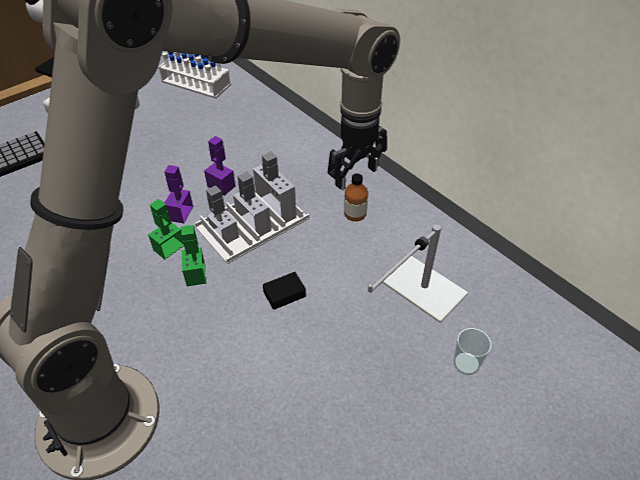

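View pics/wrist0.png

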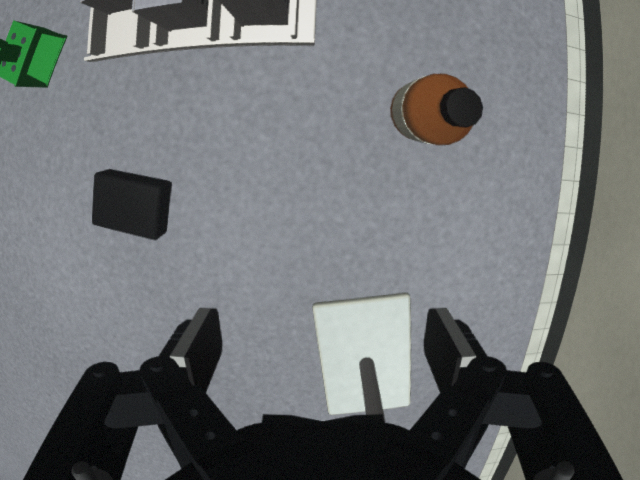

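The scene view shows the hook at the left: peg free end (196,225), ring (214,281), base (232,370). The grey baskets are in the rack at (425,260), with large nearest the camera. In the side view they run small (222,215), medium (252,205), large (278,185). The green look-alikes are at (190,265) and (163,238), and the purple ones at (178,205) and (218,180). Next I'll take a point cloud of each.

```bash
cat > h.py <<'E'
import numpy as np,cv2
def load(n): return dict(np.load(f"pics/{n}.npz"))
def cloud(c):
    K=c["mtx"];E=c["extrinsics"];d=c["depth"].astype(float)
    v,u=np.mgrid[:480,:640]
    p=np.stack([(u-K[0,2])/K[0,0]*d,-(v-K[1,2])/K[1,1]*d,-d],-1)
    w=p@E[:3,:3].T+E[:3,3]; w[d==0]=np.nan
    return w
def ray(c,u,v):
    K=c["mtx"];E=c["extrinsics"]
    r=np.array([(u-K[0,2])/K[0,0],-(v-K[1,2])/K[1,1],-1.]);return E[:3,3],E[:3,:3]@r
def onplane(c,u,v,z):
    o,r=ray(c,u,v);return o+r*(z-o[2])/r[2]
def tri(c1,p1,c2,p2):
    o1,r1=ray(c1,*p1);o2,r2=ray(c2,*p2)
    A=np.stack([r1,-r2],1);s=np.linalg.lstsq(A,o2-o1,rcond=None)[0]
    a=o1+r1*s[0];b=o2+r2*s[1];return (a+b)/2,np.linalg.norm(a-b)
def proj(c,p):
    E=c["extrinsics"];K=c["mtx"];q=E[:3,:3].T@(np.asarray(p)-E[:3,3]);return K[0,0]*q[0]/-q[2]+K[0,2],-K[1,1]*q[1]/-q[2]+K[1,2]
E
python3 - <<'E'
from h import *
S=load("scene0");D=load("side0")
for nm,c in(("scene",S),("side",D)):
    w=cloud(c);im=c["pixels"].astype(int);sp=im.max(2)-im.min(2)
    m=(w[...,0]>.35)&(w[...,0]<.95)&(w[...,1]>.1)&(w[...,1]<.5)&(sp<25)&(w[...,2]>.1)&(w[...,2]<.2)
    n,l,st,ce=cv2.connectedComponentsWithStats(m.astype(np.uint8))
    for i in range(1,n):
        if st[i,4]>25:
            p=w[l==i];print(nm,st[i],p.min(0).round(3),p.max(0).round(3),np.median(p,0).round(3))
    # peg
    m=(w[...,0]>.3)&(w[...,0]<1)&(w[...,1]>-.5)&(w[...,1]<-.05)&(w[...,2]>.18)&(w[...,2]<.23)
    n,l,st,ce=cv2.connectedComponentsWithStats(m.astype(np.uint8),connectivity=8)
    for i in range(1,n):
        if st[i,4]>15:
            p=w[l==i];print(nm,"peg",st[i],p.min(0).round(3),p.max(0).round(3))
# crops
def crop(c,x,y,w,h,s,f): cv2.imwrite(f,cv2.resize(c["pixels"][y:y+h,x:x+w,::-1],None,fx=s,fy=s,interpolation=cv2.INTER_CUBIC))
crop(S,170,210,110,190,3,"pics/c_sh.png");crop(D,350,210,130,120,5,"pics/c_dh.png")
crop(S,340,160,180,160,4,"pics/c_sb.png");crop(D,140,130,180,160,4,"pics/c_db.png")
E
```

```text
scene [397 192  22  49 768] [0.443 0.22  0.1  ] [0.553 0.27  0.18 ] [0.532 0.242 0.15 ]
scene [ 396  223   63   52 1651] [0.594 0.183 0.1  ] [0.65  0.305 0.192] [0.627 0.239 0.118]
scene [383 310  10  16  79] [0.755 0.1   0.104] [0.785 0.114 0.134] [0.774 0.105 0.13 ]
scene peg [194 221  33  91 621] [ 0.509 -0.216  0.18 ] [ 0.737 -0.179  0.218]
side [253 152  42  47 850] [0.594 0.175 0.1  ] [0.645 0.302 0.192] [0.611 0.228 0.118]
side [238 172  18  30 403] [0.519 0.213 0.1  ] [0.55  0.249 0.179] [0.53  0.221 0.15 ]
side [206 185  19  30 376] [0.442 0.234 0.101] [0.473 0.269 0.165] [0.454 0.241 0.139]
side peg [368 224  73  69 559] [ 0.508 -0.221  0.18 ] [ 0.733 -0.184  0.22 ]
```

```bash
python3 - <<'E'
import cv2,numpy as np
a=[cv2.imread(f"pics/{n}.png") for n in("c_sh","c_dh","c_sb","c_db")]
cv2.imwrite("pics/m1.png",cv2.resize(np.hstack([cv2.resize(x,(int(x.shape[1]*560/x.shape[0]),560)) for x in a[:2]]),None,fx=.85,fy=.85))
E
```

```text
(no output)
```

View pics/m1.png

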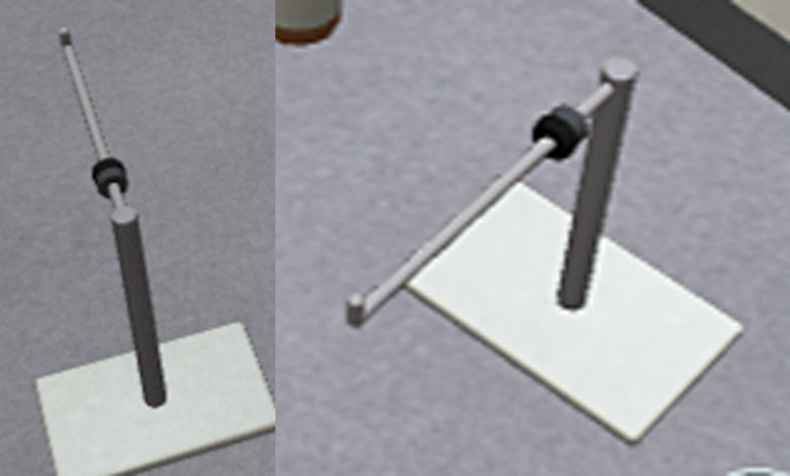

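View pics/c_sb.png

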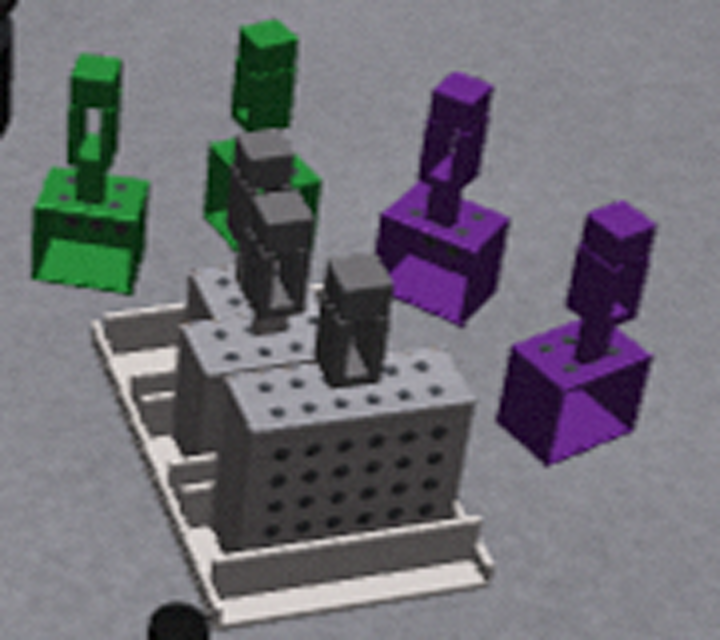

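View pics/c_db.png

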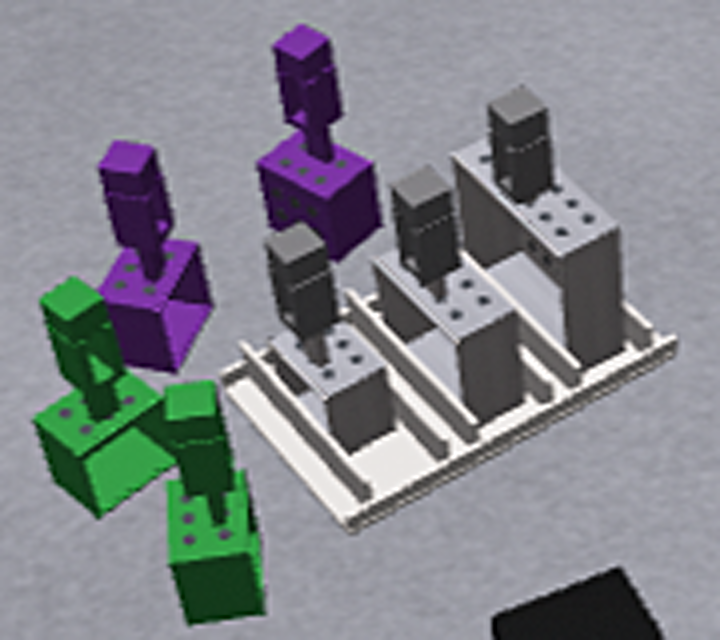

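In the crops, the three grey baskets stand in the white rack with perforated backs to about +x (away from the robot). The green and purple ones stand outside the rack and are the look-alikes. Next: yaw, grip centres and peg axis.

```bash
python3 - <<'E'
from h import *
S=load("scene0");D=load("side0")
def fitline(P):
    m=P.mean(0);u,s,v=np.linalg.svd(P-m);return m,v[0]
for nm,c in(("scene",S),("side",D)):
    w=cloud(c);im=c["pixels"].astype(int);sp=im.max(2)-im.min(2)
    for b,zt,x0,x1 in(("L",.188,.57,.68),("M",.175,.50,.565),("S",.162,.42,.49)):
        m=(w[...,0]>x0)&(w[...,0]<x1)&(w[...,1]>.19)&(w[...,1]<.29)&(sp<25)&(abs(w[...,2]-zt)<.006)
        m=cv2.morphologyEx(m.astype(np.uint8),cv2.MORPH_OPEN,np.ones((3,3)))>0
        p=w[m]
        if len(p)<5: print(nm,b,"none");continue
        r=cv2.minAreaRect((p[:,:2]*1000).astype(np.float32))
        print(nm,b,len(p),"z",p[:,2].mean().round(4),"mean",p[:,:2].mean(0).round(4),"rect",np.round(r[0],1),np.round(r[1],1),round(r[2],1))
    # basket top plates
    for b,zt,x0,x1 in(("L",.116,.57,.68),("M",.090,.48,.57),("S",.064,.40,.50)):
        m=(w[...,0]>x0)&(w[...,0]<x1)&(w[...,1]>.12)&(w[...,1]<.36)&(sp<25)&(abs(w[...,2]-zt)<.004)
        p=w[m]
        if len(p)>30:
            r=cv2.minAreaRect((p[:,:2]*1000).astype(np.float32));print(nm,"plate",b,len(p),np.round(r[0],1),np.round(r[1],1),round(r[2],1))
    m=(w[...,0]>.50)&(w[...,0]<.74)&(w[...,1]>-.25)&(w[...,1]<-.15)&(abs(w[...,2]-.2025)<.006)
    p=w[m]; q=p[(p[:,0]>.53)&(p[:,0]<.63)]
    mm,d=fitline(q[:,:2]); print(nm,"peg",len(q),mm,d,np.degrees(np.arctan2(d[1],d[0])),"xmin",p[:,0].min(),p[:,0].max(),q[:,2].mean())
    m=(w[...,0]>.50)&(w[...,0]<.54)&(w[...,1]>-.25)&(w[...,1]<-.15)&(w[...,2]>.211)&(w[...,2]<.225)
    print(nm,"upturn",m.sum(),w[m].mean(0),w[m].max(0))
    m=(w[...,0]>.65)&(w[...,0]<.9)&(w[...,1]>-.35)&(w[...,1]<-.05)&(w[...,2]<.02)&(im.min(2)>150)&(w[...,2]>.002)
    m=cv2.morphologyEx(m.astype(np.uint8),cv2.MORPH_OPEN,np.ones((3,3)))>0
    r=cv2.minAreaRect((w[m][:,:2]*1000).astype(np.float32));print(nm,"base",r,w[m][:,2].mean())
    m=(w[...,0]>.3)&(w[...,0]<.8)&(w[...,1]>.05)&(w[...,1]<.45)&(w[...,2]<.05)&(im.min(2)>150)&(w[...,2]>.002)
    m=cv2.morphologyEx(m.astype(np.uint8),cv2.MORPH_OPEN,np.ones((3,3)))>0
    r=cv2.minAreaRect((w[m][:,:2]*1000).astype(np.float32));print(nm,"rack",r)
    dk=(im.max(2)<45)&(w[...,2]>.17)&(w[...,2]<.23)&(w[...,1]<-.1)&(w[...,1]>-.3)&(w[...,0]>.6)&(w[...,0]<.75)
    print(nm,"ring",dk.sum(),w[dk].min(0),w[dk].max(0))
    for cn,mk in(("green",(im[...,1]>im[...,0]+40)&(im[...,1]>im[...,2]+40)),("purple",(im[...,0]>im[...,1]+30)&(im[...,2]>im[...,1]+30))):
        n,l,st,ce=cv2.connectedComponentsWithStats(mk.astype(np.uint8))
        for i in range(1,n):
            if st[i,4]>100: p=w[l==i];print(nm,cn,np.round(ce[i]),np.nanmin(p,0).round(3),np.nanmax(p,0).round(3))
E
```

```text
scene L 144 z 0.1883 mean [0.6167 0.2428] rect [614.7 243.7] [26.4 32.1] 89.0
scene M 126 z 0.1754 mean [0.5382 0.2337] rect [535.8 235.1] [27.9 33.9] 86.6
scene S 112 z 0.1623 mean [0.4611 0.2539] rect [458.7 255.6] [31.3 28.7] 3.4
scene plate L 821 [622.5 244.8] [122.5  50.4] 86.1
scene plate M 400 [540.9 229.2] [81.6 50.5] 89.8
scene plate S 141 [463.5 255.8] [66.1 47.8] 89.1
scene peg 140 [ 0.58195018 -0.20468907] [0.9937217  0.11188023] 6.423713963631943 xmin 0.5094186975080005 0.7365433038283404 0.20348866898621348
scene upturn 15 [ 0.51524791 -0.21252349  0.2155486 ] [ 0.51961286 -0.20928882  0.21844635]
scene base ((726.1732177734375, -187.76805114746094), (112.15007019042969, 168.3727264404297), 6.630468368530273) 0.012630748950051052
scene rack ((555.7867431640625, 241.87155151367188), (151.07858276367188, 232.59188842773438), 87.99856567382812)
scene ring 91 [ 0.66927775 -0.20562774  0.19366749] [ 0.69610696 -0.18380657  0.21359217]
scene green [363. 209.] [0.305 0.158 0.025] [0.377 0.23  0.082]
scene green [361. 226.] [ 0.309  0.157 -0.002] [0.374 0.225 0.019]
scene purpl
[... 766 characters left out ...]
.51707105 -0.21365192  0.21963681]
side base ((728.30810546875, -194.57290649414062), (118.91170501708984, 164.05323791503906), 7.518568992614746) 0.011989228115978223
side rack ((530.3633422851562, 238.70339965820312), (155.68324279785156, 224.9490203857422), 86.63458251953125)
side ring 79 [ 0.66342121 -0.21077147  0.19263306] [ 0.68258475 -0.18837389  0.21254515]
side green [157. 204.] [ 0.323  0.285 -0.004] [0.391 0.486 0.16 ]
side green [171. 238.] [ 0.301  0.17  -0.004] [0.37  0.391 0.16 ]
side green [193. 262.] [ 0.309  0.15  -0.002] [0.376 0.226 0.101]
side purple [218. 170.] [ 0.532  0.376 -0.002] [0.603 0.515 0.109]
side purple [179. 203.] [ 0.387  0.353 -0.005] [0.483 0.48  0.095]
```

send_rows(
  commands=[
    {"translation": [-0.0138, -0.0231, -0.01], "rot": [0, 0, 0], "grip": 0.05},
    {"translation": [-0.0138, -0.0231, -0.01], "rot": [0, 0, 0], "grip": 0.05},
    {"translation": [-0.0138, -0.0231, -0.01], "rot": [0, 0, 0], "grip": 0.05},
    {"translation": [-0.0138, -0.0231, -0.01], "rot": [0, 0, 0], "grip": 0.05},
    {"translation": [-0.0138, -0.0231, -0.01], "rot": [0, 0, 0], "grip": 0.05},
  ],
)

```text
t: 0.57
eef_pos: [0.605, 0.1164, 0.2734]
tool_rot: [0.0, 1.0, -0.0, -0.0]
contact_force: [0.3, -0.2, -0.5]
gripper_width: 0.58
```

send_rows(
  commands=[
    {"translation": [-0.0138, -0.0231, -0.01], "rot": [0, 0, 0], "grip": 0.05},
    {"translation": [-0.0138, -0.0231, -0.01], "rot": [0, 0, 0], "grip": 0.05},
    {"translation": [-0.0138, -0.0231, -0.01], "rot": [0, 0, 0], "grip": 0.05},
    {"translation": [-0.0138, -0.0231, -0.01], "rot": [0, 0, 0], "grip": 0.05},
    {"translation": [-0.0138, -0.0231, -0.01], "rot": [0, 0, 0], "grip": 0.05},
  ],
)

```text
t: 0.98
eef_pos: [0.536, 0.2319, 0.3236]
tool_rot: [0.0, 1.0, -0.0, -0.0]
contact_force: [0.8, 0.0, 0.4]
gripper_width: 0.586
```

send_rows(
  commands=[
    {"translation": [0, 0, 0], "rot": [0, 0, 7], "grip": 0.05},
    {"translation": [0, 0, 0], "rot": [0, 0, 7], "grip": 0.05},
    {"translation": [0, 0, 0], "rot": [0, 0, 7], "grip": 0.05},
    {"translation": [0, 0, 0], "rot": [0, 0, 7], "grip": 0.05},
    {"translation": [0, 0, 0], "rot": [0, 0, 7], "grip": 0.05},
  ],
)

```text
t: 1.4
eef_pos: [0.5368, 0.2309, 0.323]
tool_rot: [0.0, 0.953, -0.304, -0.0]
contact_force: [-0.8, 0.2, -0.7]
gripper_width: 0.589
```

send_rows(
  commands=[
    {"translation": [0, 0, 0], "rot": [0, 0, 7], "grip": 0.05},
    {"translation": [0, 0, 0], "rot": [0, 0, 7], "grip": 0.05},
    {"translation": [0, 0, 0], "rot": [0, 0, 7], "grip": 0.05},
    {"translation": [0, 0, 0], "rot": [0, 0, 7], "grip": 0.05},
    {"translation": [0, 0, 0], "rot": [0, 0, 7], "grip": 0.05},
  ],
)

```text
t: 1.82
eef_pos: [0.5368, 0.2309, 0.323]
tool_rot: [0.0, 0.817, -0.576, -0.0]
contact_force: [0.7, -1.0, 0.5]
gripper_width: 0.586
```

send_rows(
  commands=[
    {"translation": [0, 0, 0], "rot": [0, 0, 7], "grip": 0.05},
    {"translation": [0, 0, 0], "rot": [0, 0, 7], "grip": 0.05},
    {"translation": [0, 0, 0], "rot": [0, 0, 6], "grip": 0.05},
    {"translation": [0, 0, 0], "rot": [0, 0, 0], "grip": 0.05},
    {"translation": [0, 0, 0], "rot": [0, 0, 0], "grip": 0.05},
  ],
)

```text
t: 2.23
eef_pos: [0.5368, 0.231, 0.3231]
tool_rot: [0.0, 0.708, -0.706, -0.0]
contact_force: [0.7, -0.5, -0.4]
gripper_width: 0.584
```

```bash
python3 - <<'E'
from station import *
import cv2,numpy as np
o=get_obs();print(o["t"],o["q"].round(3),o["eef_pos"],o["tool_rot"],o["contact_force"],o["gripper_width"])
for n in ["wrist","side","scene"]:
    c=read_camera(n); cv2.imwrite(f"pics/{n}1.png",c["pixels"][:,:,::-1]); np.savez(f"pics/{n}1.npz",**{k:np.array(v) for k,v in c.items()})
    if n=="wrist":print(c["extrinsics"])
E
```

```text
2.2333 [-0.622  0.249  0.134  1.659 -0.035  1.237 -2.048] [0.53682405 0.23100335 0.32307423] [ 2.43254171e-04  7.08266548e-01 -7.05945067e-01 -2.89691987e-05] [ 0.65332748 -0.53899461 -0.37944661] 0.5838667018862924
[[ 4.39965852e-03  9.50004928e-01  3.12203907e-01  6.18169992e-01]
 [-9.99990313e-01  4.13807151e-03  1.50038985e-03  2.32099175e-01]
 [ 1.33455657e-04 -3.12207484e-01  9.50013931e-01  4.73668342e-01]
 [ 0.00000000e+00  0.00000000e+00  0.00000000e+00  1.00000000e+00]]
```

View pics/wrist1.png

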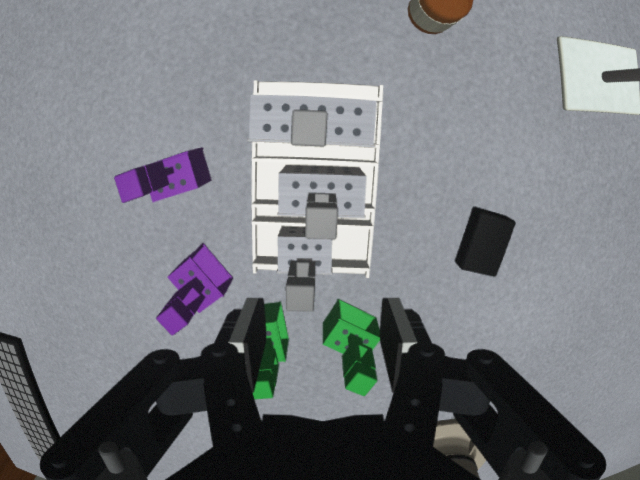

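The wrist view from above shows the large grip top at (309,128), medium (321,220), small (301,294), rack square-on, and the green look-alikes at (270,345) and (352,345). I'll undistort it and measure.

```bash
cat >> h.py <<'E'
def wray(c,uv):
    K=c["mtx"];E=c["extrinsics"]
    u=cv2.fisheye.undistortPoints(np.array(uv,float).reshape(-1,1,2),K,np.zeros(4)).reshape(-1,2)
    r=np.stack([u[:,0],-u[:,1],-np.ones(len(u))],1)@E[:3,:3].T
    return E[:3,3],r
def wplane(c,uv,z):
    o,r=wray(c,uv);return o+r*((z-o[2])/r[:,2])[:,None]
def wcloud(c):
    E=c["extrinsics"];v,u=np.mgrid[:480,:640]
    o,r=wray(c,np.stack([u.ravel(),v.ravel()],1))
    d=c["depth"].ravel().astype(float);w=o+r*d[:,None];w[d==0]=np.nan
    return w.reshape(480,640,3)
E
python3 - <<'E'
from h import *
c=load("wrist1");w=wcloud(c);im=c["pixels"].astype(int);sp=im.max(2)-im.min(2)
for b,zt,x0,x1,zp in(("L",.188,.57,.68,.116),("M",.175,.50,.58,.09),("S",.162,.41,.50,.064)):
    m=(w[...,0]>x0)&(w[...,0]<x1)&(w[...,1]>.19)&(w[...,1]<.29)&(abs(w[...,2]-zt)<.006)
    m=cv2.morphologyEx(m.astype(np.uint8),cv2.MORPH_OPEN,np.ones((5,5)))
    cn=max(cv2.findContours(m,cv2.RETR_EXTERNAL,cv2.CHAIN_APPROX_NONE)[0],key=cv2.contourArea).reshape(-1,2)
    p=wplane(c,cn,zt);r=cv2.minAreaRect((p[:,:2]*1000).astype(np.float32))
    print(b,cn.mean(0),"z",np.nanmedian(w[m>0][:,2]).round(4),r)
    m=(w[...,0]>x0-.05)&(w[...,0]<x1+.05)&(w[...,1]>.12)&(w[...,1]<.36)&(abs(w[...,2]-zp)<.004)
    m=cv2.morphologyEx(m.astype(np.uint8),cv2.MORPH_OPEN,np.ones((3,3)))
    cn=max(cv2.findContours(m,cv2.RETR_EXTERNAL,cv2.CHAIN_APPROX_NONE)[0],key=cv2.contourArea).reshape(-1,2)
    p=wplane(c,cn,zp);print(" plate",cv2.minAreaRect((p[:,:2]*1000).astype(np.float32)))
# rack floor
m=((im.min(2)>140)&(sp<40)&(w[...,0]>.35)&(w[...,0]<.75)&(w[...,1]>.1)&(w[...,1]<.4)).astype(np.uint8)
k=np.vstack([x.reshape(-1,2) for x in cv2.findContours(m,cv2.RETR_EXTERNAL,cv2.CHAIN_APPROX_NONE)[0]])
p=w[k[:,1],k[:,0]];p=p[~np.isnan(p[:,0])];print("rack",cv2.minAreaRect((p[:,:2]*1000).astype(np.float32)))
S=load("scene1");D=load("side1")
E
```

```text
L [308.54477612 127.54477612] z 0.1878 ((614.5418090820312, 242.596435546875), (26.526182174682617, 28.453468322753906), 86.79820251464844)
 plate ((621.44091796875, 241.9158935546875), (121.15587615966797, 46.750022888183594), 87.1336669921875)
M [321.24264706 222.63235294] z 0.1749 ((536.6256713867188, 233.0825958251953), (27.663820266723633, 26.712989807128906), 0.2301221638917923)
 plate ((542.4663696289062, 232.14016723632812), (93.12918090820312, 46.75114822387695), 88.6697006225586)
S [299.83486239 296.55045872] z 0.1619 ((460.63323974609375, 252.78822326660156), (25.749069213867188, 30.09022331237793), 87.97059631347656)
 plate ((466.05230712890625, 251.86090087890625), (64.8517837524414, 47.22915267944336), 88.72809600830078)
rack ((549.992431640625, 250.00064086914062), (399.968994140625, 299.9901428222656), 0.001244992483407259)
```

send_rows(
  commands=[
    {"translation": [-0.003, -0.0259, 0], "rot": [0, 0, 1], "grip": 0.05},
    {"translation": [-0.004, -0.0259, 0], "rot": [0, 0, 1], "grip": 0.05},
    {"translation": [-0.004, -0.0259, 0.015], "rot": [0, 0, 0.75], "grip": 0.05},
    {"translation": [0, 0, 0.03], "rot": [0, 0, 0], "grip": 0.05},
    {"translation": [0, 0, 0.02], "rot": [0, 0, 0], "grip": 0.05},
  ],
)

```text
t: 2.8
eef_pos: [0.6158, 0.2402, 0.256]
tool_rot: [-0.001, -0.69, 0.724, -0.0]
contact_force: [-1.6, -0.3, -1.3]
gripper_width: 0.591
```

```bash
cat > look.py <<'E'
from station import *
import cv2,numpy as np,sys
o=get_obs()
from scipy.spatial.transform import Rotation as R
q=o["tool_rot"];r=R.from_quat([q[1],q[2],q[3],q[0]]);X=r.apply([1,0,0]);Z=r.apply([0,0,1])
print("t",round(o["t"],2),"p",o["eef_pos"].round(4),"yaw",np.degrees(np.arctan2(X[1],X[0])+np.pi/2).round(2),"Z",Z.round(4),"F",o["contact_force"].round(2),"M",o["torque"].round(2),"g",round(o["gripper_width"],3))
for a in sys.argv[1:]:
    n,i=a.split(":")
    c=read_camera(n); cv2.imwrite(f"pics/{n}{i}.png",c["pixels"][:,:,::-1]); np.savez(f"pics/{n}{i}.npz",**{k:np.array(v) for k,v in c.items()})
E
python3 look.py wrist:2
```

```text
t 2.8 p [0.6158 0.2402 0.256 ] yaw -2.71 Z [-7.e-04 -8.e-04 -1.e+00] F [-1.55 -0.35 -1.28] M [ 0.    0.09 -0.01] g 0.591
```

View pics/wrist2.png

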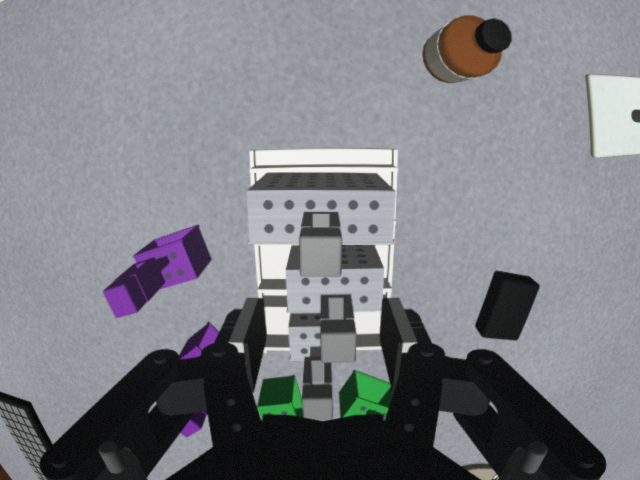

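The large grip top (321,253) is centred between the fingers (inner faces at about 258 and 386). Descending to grip it.

send_rows(
  commands=[
    {"translation": [-0.001, 0.001, 0.025], "rot": [0, 0, 0], "grip": 0.05},
    {"translation": [0, 0, 0.025], "rot": [0, 0, 0], "grip": 0.05},
    {"translation": [0, 0, 0.02], "rot": [0, 0, 0], "grip": 0.05},
    {"translation": [0, 0, 0.012], "rot": [0, 0, 0], "grip": 0.05},
    {"translation": [0, 0, 0], "rot": [0, 0, 0], "grip": 0.05},
  ],
  force=60,
)

```text
t: 3.27
eef_pos: [0.6124, 0.2412, 0.174]
tool_rot: [-0.002, -0.69, 0.724, 0.001]
contact_force: [-0.9, -0.1, -1.2]
gripper_width: 0.587
```

send_rows(
  commands=[
    {"translation": [0, 0, 0], "rot": [0, 0, 0], "grip": 0.02},
    {"translation": [0, 0, 0], "rot": [0, 0, 0], "grip": 0.015},
    {"translation": [0, 0, 0], "rot": [0, 0, 0], "grip": 0.015},
    {"translation": [0, 0, 0], "rot": [0, 0, 0], "grip": 0.015},
    {"translation": [0, 0, 0], "rot": [0, 0, 0], "grip": 0.015},
  ],
  force=60,
)

```text
t: 3.68
eef_pos: [0.6151, 0.2417, 0.1784]
tool_rot: [0.001, -0.69, 0.724, -0.001]
contact_force: [-1.0, -0.8, 6.4]
gripper_width: 0.27
```

```bash
python3 look.py wrist:3 side:3
```

```text
t 3.68 p [0.6151 0.2417 0.1784] yaw -2.77 Z [ 0.0028  0.0011 -1.    ] F [-0.99 -0.79  6.44] M [-0.31  0.22  0.  ] g 0.27
```

View pics/side3.png

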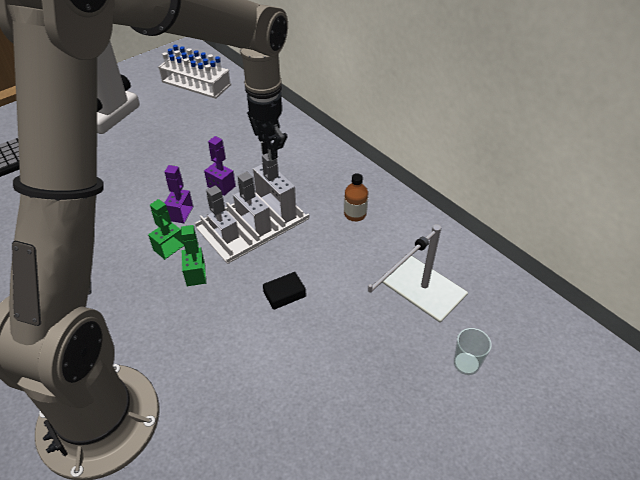

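```bash
python3 - <<'E'
import cv2
c=cv2.imread("pics/wrist3.png")[200:480,180:470];cv2.imwrite("pics/c3.png",cv2.resize(c,None,fx=2,fy=2,interpolation=cv2.INTER_CUBIC))
E
```

```text
(no output)
```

View pics/c3.png

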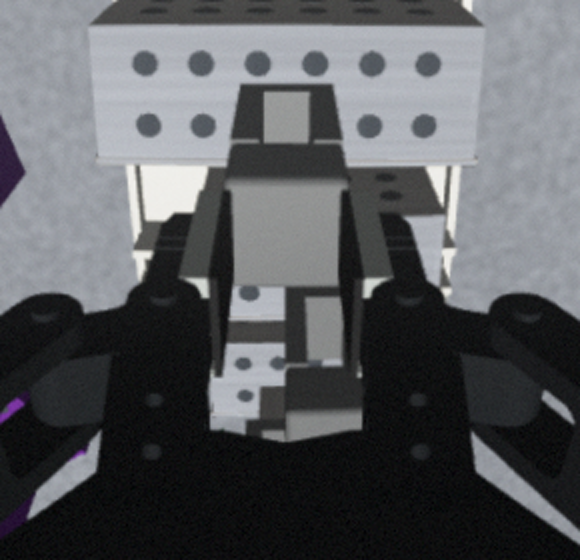

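send_rows(
  commands=[
    {"translation": [0, 0, -0.005], "rot": [0, 0, 0], "grip": 0.015},
    {"translation": [0, 0, -0.015], "rot": [0, 0, 0], "grip": 0.015},
    {"translation": [0, 0, -0.02], "rot": [0, 0, 0], "grip": 0.015},
    {"translation": [0, 0, -0.025], "rot": [0, 0, 0], "grip": 0.015},
    {"translation": [0, 0, -0.025], "rot": [0, 0, 0], "grip": 0.015},
  ],
)

```text
t: 4.2
eef_pos: [0.613, 0.2416, 0.2665]
tool_rot: [-0.001, -0.69, 0.724, 0.0]
contact_force: [0.4, -0.2, -3.3]
gripper_width: 0.267
```

```bash
python3 look.py wrist:4 side:4
```

```text
t 4.2 p [0.613  0.2416 0.2665] yaw -2.73 Z [-2.2e-03 -8.0e-04 -1.0e+00] F [ 0.45 -0.22 -3.33] M [-0.04 -0.02 -0.01] g 0.267
```

View pics/wrist4.png

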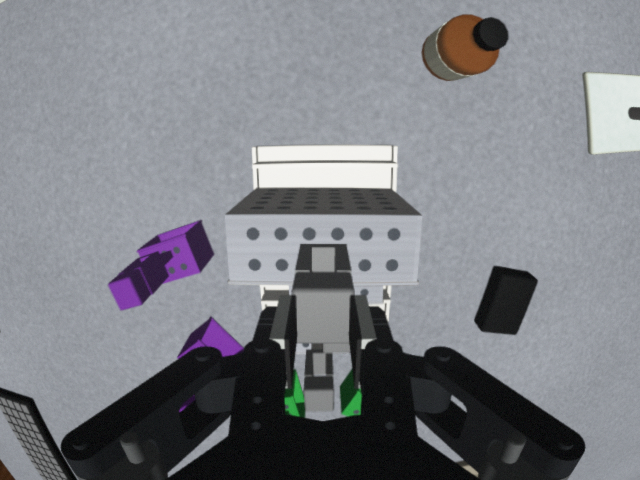

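View pics/side4.png

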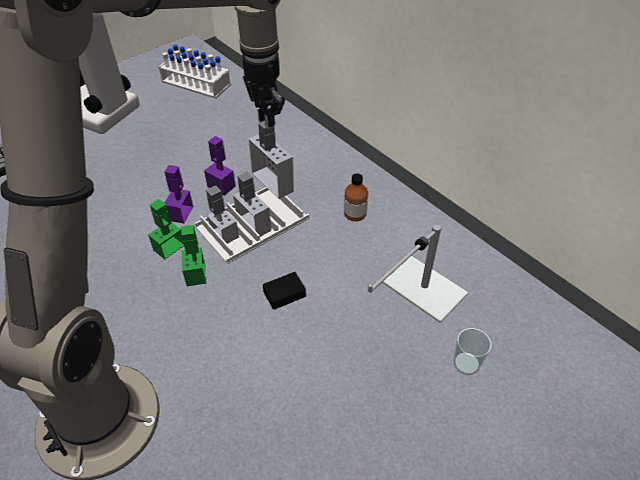

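The large basket is lifted clear at (270,165) in the side view and held square; the force is about 3 N. Next I'll measure it in the hand.

```bash
cat > held.py <<'E'
from h import *
import sys
from station import get_obs
tag=sys.argv[1]; tcp=get_obs()["eef_pos"]; yaw=float(sys.argv[2])
c=load(tag);w=wcloud(c);im=c["pixels"].astype(int);sp=im.max(2)-im.min(2)
rel=w-tcp
y=np.radians(yaw);ex=np.array([np.cos(y),np.sin(y)]);ey=np.array([-np.sin(y),np.cos(y)])
bx=rel[...,:2]@ex;by=rel[...,:2]@ey
m=(abs(bx)<.03)&(abs(by)<.011)&(rel[...,2]>-.01)&(rel[...,2]<.05)&(sp<30)&(im.max(2)>90)
p=rel[m];z=p[:,2];print("grip top n",m.sum(),"z rel med",np.median(z).round(4),"bx range",np.percentile(bx[m],[2,98]).round(4),"by",np.percentile(by[m],[2,98]).round(4))
# edges of top face at row: left/right using wider window
b={'L':50,'M':63,'S':76}[sys.argv[3]]/1000; half={'L':60,'M':46,'S':32}[sys.argv[3]]/1000
zt=np.median(z)-.022-b
m=(bx>-.03)&(bx<.05)&(abs(by)<half+.015)&(abs(rel[...,2]-zt)<.006)&(sp<30)
q=rel[m];mm=np.c_[bx[m],by[m]]
print("plate n",m.sum(),"z",np.median(q[:,2]).round(4),"exp",zt.round(4)); r=cv2.minAreaRect((mm*1000).astype(np.float32));print(r)
A=np.c_[mm,np.ones(len(mm))];s=np.linalg.lstsq(A,q[:,2],rcond=None)[0];print("slope pitch,roll deg",np.degrees(s[:2]).round(2))
E
python3 held.py wrist4 -2.73 L
```

```text
grip top n 2751 z rel med 0.005 bx range [-0.0158  0.01  ] by [-0.0105  0.0106]
plate n 11671 z -0.0672 exp -0.067
((2.1148948669433594, -0.8237724304199219), (122.4827651977539, 46.728515625), 89.84242248535156)
slope pitch,roll deg [-2.03 -0.22]
```

```bash
cat > td.py <<'E'
import sys,numpy as np
from station import get_obs
from scipy.spatial.transform import Rotation as R
o=get_obs();q=o["tool_rot"];r=R.from_quat([q[1],q[2],q[3],q[0]])
pts=[np.array(list(map(float,a.split(",")))) for a in sys.argv[1:]]
p=o["eef_pos"]
for t in pts: print("tool delta",(r.inv().apply(t-p)).round(4),np.linalg.norm(t-p).round(3));p=t
E
python3 td.py .613,.10,.264 .4658,-.04,.264 .4658,-.22,.264
```

```text
tool delta [ 0.1427 -0.0038  0.0065] 0.143
tool delta [ 0.1469  0.1403 -0.0015] 0.203
tool delta [ 0.1798 -0.0086 -0.0007] 0.18
```

send_rows(
  commands=[
    {"translation": [0.0285, -0.001, 0], "rot": [0, 0, 0], "grip": 0.015},
    {"translation": [0.0285, -0.001, 0], "rot": [0, 0, 0], "grip": 0.015},
    {"translation": [0.0285, -0.001, 0], "rot": [0, 0, 0], "grip": 0.015},
    {"translation": [0.0285, -0.001, 0], "rot": [0, 0, 0], "grip": 0.015},
    {"translation": [0.0285, -0.001, 0], "rot": [0, 0, 0], "grip": 0.015},
  ],
)

```text
t: 4.72
eef_pos: [0.611, 0.0978, 0.2648]
tool_rot: [-0.001, -0.69, 0.724, 0.001]
contact_force: [1.3, -0.7, -3.1]
gripper_width: 0.272
```

send_rows(
  commands=[
    {"translation": [0.0293, 0.028, 0], "rot": [0, 0, 0], "grip": 0.015},
    {"translation": [0.0293, 0.028, 0], "rot": [0, 0, 0], "grip": 0.015},
    {"translation": [0.0293, 0.028, 0], "rot": [0, 0, 0], "grip": 0.015},
    {"translation": [0.0293, 0.028, 0], "rot": [0, 0, 0], "grip": 0.015},
    {"translation": [0.0293, 0.028, 0], "rot": [0, 0, 0], "grip": 0.015},
  ],
)

```text
t: 5.13
eef_pos: [0.4628, -0.0416, 0.2649]
tool_rot: [-0.001, -0.69, 0.724, 0.001]
contact_force: [0.1, -2.1, -3.0]
gripper_width: 0.268
```

send_rows(
  commands=[
    {"translation": [0.03, -0.0014, 0], "rot": [0, 0, 0], "grip": 0.015},
    {"translation": [0.03, -0.0014, 0], "rot": [0, 0, 0], "grip": 0.015},
    {"translation": [0.02, -0.0014, 0], "rot": [0, 0, -3], "grip": 0.015},
    {"translation": [0, 0, 0], "rot": [0, 0, -3], "grip": 0.015},
    {"translation": [0, 0, 0], "rot": [0, 0, -3.2], "grip": 0.015},
  ],
)

```text
t: 5.55
eef_pos: [0.4644, -0.1221, 0.2652]
tool_rot: [0.001, 0.746, -0.666, -0.001]
contact_force: [0.6, 0.8, -3.6]
gripper_width: 0.265
```

send_rows(
  commands=[
    {"translation": [0, 0, 0], "rot": [0, 0, 0], "grip": 0.015},
    {"translation": [0, 0, 0], "rot": [0, 0, 0], "grip": 0.015},
    {"translation": [0, 0, 0], "rot": [0, 0, 0], "grip": 0.015},
    {"translation": [0, 0, 0], "rot": [0, 0, 0], "grip": 0.015},
    {"translation": [0, 0, 0], "rot": [0, 0, 0], "grip": 0.015},
  ],
)

```text
t: 5.97
eef_pos: [0.4656, -0.1203, 0.2662]
tool_rot: [0.0, 0.746, -0.666, -0.0]
contact_force: [0.6, -1.0, -3.7]
gripper_width: 0.273
```

```bash
python3 look.py wrist:5 side:5 scene:5; python3 held.py wrist5 6.4 L
```

```text
t 5.97 p [ 0.4656 -0.1203  0.2662] yaw 6.44 Z [-2.e-04  0.e+00 -1.e+00] F [ 0.65 -1.01 -3.68] M [ 0.01 -0.01  0.02] g 0.273
grip top n 2676 z rel med 0.0094 bx range [-0.0126  0.0129] by [-0.0104  0.0106]
plate n 11711 z -0.0627 exp -0.0626
((5.460271835327148, 0.6948738098144531), (123.1003646850586, 47.26139450073242), 89.94744110107422)
slope pitch,roll deg [-1.59 -0.11]
```

View pics/wrist5.png

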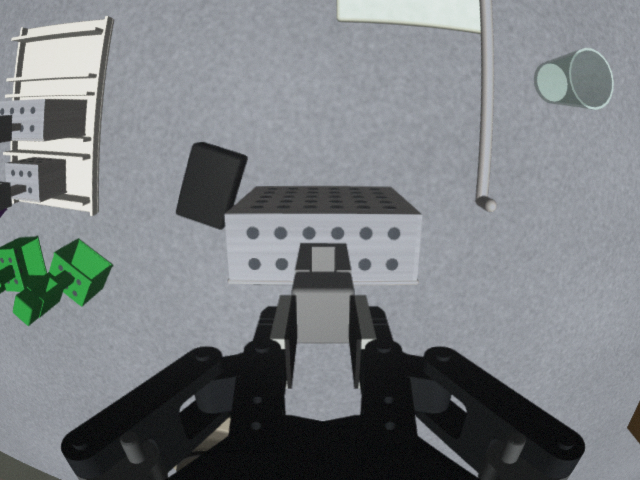

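View pics/side5.png

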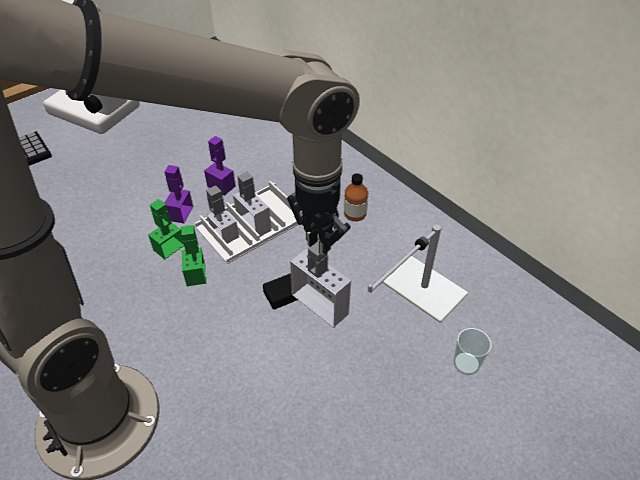

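The basket is held square with its eye 12.6 mm below the TCP. The wrist view shows the peg from its upturned tip (487,205) up to the top edge at (487,0). I'll measure it with this camera.

```bash
cat > pegw.py <<'E'
from h import *
import sys
for t in sys.argv[1:]:
    c=load(t);w=wcloud(c)
    m=(w[...,0]>.49)&(w[...,0]<.74)&(w[...,1]>-.27)&(w[...,1]<-.15)&(abs(w[...,2]-.2)<.012)
    p=w[m];q=p[(p[:,0]>.53)&(p[:,0]<.64)]
    if len(q)<10:print("few",len(q));continue
    mu=q[:,:2].mean(0);d=np.linalg.svd(q[:,:2]-mu)[2][0];d*=np.sign(d[0])
    # use contour edges -> width
    s=(q[:,:2]-mu)@np.array([-d[1],d[0]])
    print(t,len(q),"mu",mu.round(4),"ang",np.degrees(np.arctan2(d[1],d[0])).round(2),"width",np.percentile(s,[2,98]).round(4),"z top",np.percentile(q[:,2],90).round(4),"y@.58",(mu[1]+(.58-mu[0])*d[1]/d[0]).round(4))
    u=(w[...,0]>.49)&(w[...,0]<.55)&(w[...,1]>-.27)&(w[...,1]<-.15)&(w[...,2]>.212)&(w[...,2]<.225)
    print("  upturn",u.sum(),w[u].mean(0).round(4),w[u].min(0).round(4),w[u].max(0).round(4),"tip xmin",p[:,0].min().round(4))
    # pixel edges of the peg, cast to z=0.2
    vs=[]
    for r in range(60,180,8):
        cols=np.where(m[r])[0]
        if len(cols)>2: vs.append(wplane(c,[[cols.min()-.5,r],[cols.max()+.5,r]],.2).mean(0))
    vs=np.array(vs)
    if len(vs)>3:
        k=np.polyfit(vs[:,0],vs[:,1],1);print("  raycast ang",np.degrees(np.arctan(k[0])).round(2),"y@.58",np.polyval(k,.58).round(4))
E
python3 pegw.py wrist5; python3 td.py .4658,-.2203,.2663
```

```text
wrist5 2204 mu [ 0.5841 -0.2056] ang 6.67 width [-0.0044  0.003 ] z top 0.2042 y@.58 -0.2061
  upturn 146 [ 0.5144 -0.2137  0.2159] [ 0.5104 -0.2188  0.2121] [ 0.5178 -0.2107  0.2193] tip xmin 0.49
  raycast ang 6.54 y@.58 -0.2073
tool delta [ 0.0992  0.011  -0.    ] 0.1
```

send_rows(
  commands=[
    {"translation": [0.025, 0.0026, 0], "rot": [0, 0, 0], "grip": 0.015},
    {"translation": [0.025, 0.0026, 0], "rot": [0, 0, 0], "grip": 0.015},
    {"translation": [0.025, 0.0026, 0.009], "rot": [0, 0, 0], "grip": 0.015},
    {"translation": [0.0242, 0.003, 0.0196], "rot": [0, 0, 0], "grip": 0.015},
    {"translation": [0, 0, 0], "rot": [0, 0, 0], "grip": 0.015},
  ],
)

```text
t: 6.53
eef_pos: [0.4637, -0.2253, 0.2353]
tool_rot: [0.002, 0.744, -0.668, -0.0]
contact_force: [-1.3, -0.6, -2.6]
gripper_width: 0.262
```

send_rows(
  commands=[
    {"translation": [0, 0, 0], "rot": [0, 0, 0], "grip": 0.015},
    {"translation": [0, 0, 0], "rot": [0, 0, 0], "grip": 0.015},
    {"translation": [0, 0, 0], "rot": [0, 0, 0], "grip": 0.015},
    {"translation": [0, 0, 0], "rot": [0, 0, 0], "grip": 0.015},
    {"translation": [0, 0, 0], "rot": [0, 0, 0], "grip": 0.015},
  ],
)

```text
t: 6.95
eef_pos: [0.4665, -0.2196, 0.2382]
tool_rot: [-0.0, 0.746, -0.666, 0.0]
contact_force: [0.3, 0.2, -3.7]
gripper_width: 0.267
```

```bash
python3 look.py wrist:6 side:6 scene:6; python3 held.py wrist6 6.44 L; python3 pegw.py wrist6;python3 - <<'E'
import cv2,numpy as np
a=cv2.imread("pics/wrist6.png")[20:420,180:480];b=cv2.imread("pics/side6.png")[200:360,280:480];
cv2.imwrite("pics/m6.png",np.hstack([cv2.resize(a,(420,560)),cv2.resize(b,(370,296))[:,:].repeat(1,0) if 0 else cv2.copyMakeBorder(cv2.resize(b,(370,296)),0,264,0,0,cv2.BORDER_CONSTANT)]))
E
```

```text
t 6.95 p [ 0.4665 -0.2196  0.2382] yaw 6.54 Z [ 1.e-03  1.e-04 -1.e+00] F [ 0.25  0.21 -3.66] M [-0.05  0.03  0.01] g 0.267
grip top n 2666 z rel med 0.0098 bx range [-0.0124  0.0134] by [-0.0102  0.0105]
plate n 11720 z -0.0623 exp -0.0622
((5.873781204223633, 0.989044189453125), (122.79584503173828, 46.678104400634766), 89.98489379882812)
slope pitch,roll deg [-1.77 -0.15]
wrist6 2535 mu [ 0.5699 -0.2086] ang 6.68 width [-0.0037  0.0038] z top 0.2042 y@.58 -0.2074
  upturn 220 [ 0.5145 -0.2151  0.2164] [ 0.5103 -0.2187  0.2123] [ 0.518  -0.2113  0.2189] tip xmin 0.5153
  raycast ang 6.81 y@.58 -0.2074
```

View pics/m6.png

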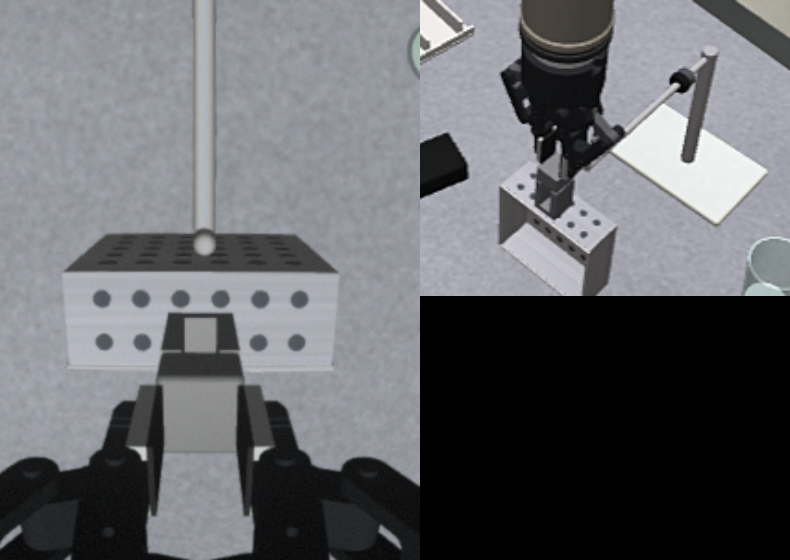

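Peg tip and grip line up to about 1 mm (peg 1 mm toward tool +x). I'll correct that and feed the slot over the upturn.

send_rows(
  commands=[
    {"translation": [0.001, -0.006, 0], "rot": [0, 0, -0.1], "grip": 0.015},
    {"translation": [0, -0.008, 0], "rot": [0, 0, 0], "grip": 0.015},
    {"translation": [0, -0.008, 0], "rot": [0, 0, 0], "grip": 0.015},
    {"translation": [0, -0.008, 0], "rot": [0, 0, 0], "grip": 0.015},
    {"translation": [0, -0.004, 0], "rot": [0, 0, 0], "grip": 0.015},
  ],
)

```text
t: 7.52
eef_pos: [0.5017, -0.2169, 0.2376]
tool_rot: [-0.0, 0.747, -0.665, 0.0]
contact_force: [-0.7, -0.3, -3.3]
gripper_width: 0.266
```

```bash
python3 look.py wrist:7 side:7;python3 - <<'E'
import cv2,numpy as np
a=cv2.imread("pics/wrist7.png")[100:420,200:440];b=cv2.imread("pics/side7.png")[200:360,300:460];
cv2.imwrite("pics/m7.png",np.hstack([cv2.resize(a,(390,520),interpolation=cv2.INTER_CUBIC),cv2.copyMakeBorder(cv2.resize(b,(400,400),interpolation=cv2.INTER_CUBIC),0,120,0,0,cv2.BORDER_CONSTANT)]))
E
```

```text
t 7.52 p [ 0.5017 -0.2169  0.2376] yaw 6.62 Z [ 6.e-04 -1.e-04 -1.e+00] F [-0.73 -0.3  -3.25] M [-0.01 -0.01 -0.03] g 0.266
```

View pics/m7.png

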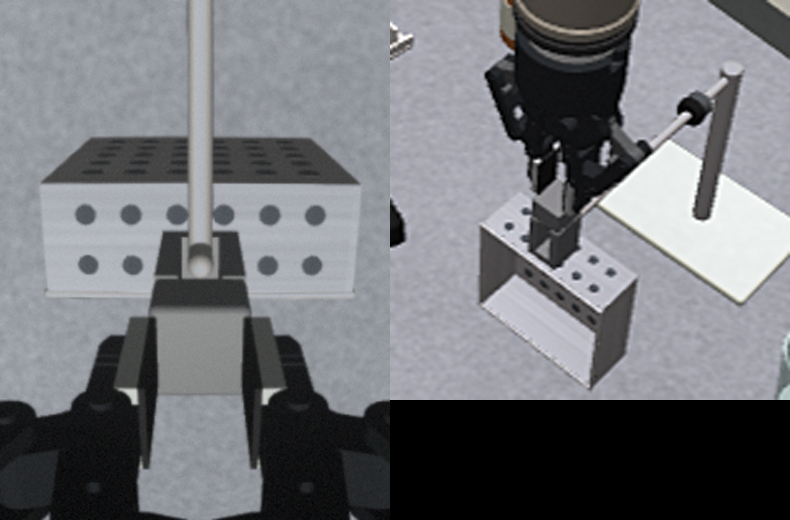

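The upturn tip (201,262) is centred on the grip (150–250) and just about to enter the slot. Continuing along the peg.

send_rows(
  commands=[
    {"translation": [0, -0.01, 0], "rot": [0, 0, 0], "grip": 0.015},
    {"translation": [0, -0.011, 0], "rot": [0, 0, 0], "grip": 0.015},
    {"translation": [0, -0.011, 0], "rot": [0, 0, 0], "grip": 0.015},
    {"translation": [0, -0.011, 0], "rot": [0, 0, 0], "grip": 0.015},
    {"translation": [0, -0.01, 0], "rot": [0, 0, 0], "grip": 0.015},
  ],
)

```text
t: 8.03
eef_pos: [0.5542, -0.211, 0.2376]
tool_rot: [-0.0, 0.747, -0.665, 0.0]
contact_force: [0.4, -0.4, -3.0]
gripper_width: 0.266
```

```bash
python3 look.py wrist:8 side:8 scene:8;python3 - <<'E'
import cv2,numpy as np
a=cv2.imread("pics/wrist8.png")[100:420,200:440];b=cv2.imread("pics/side8.png")[200:360,320:480];
cv2.imwrite("pics/m8.png",np.hstack([cv2.resize(a,(390,520),interpolation=cv2.INTER_CUBIC),cv2.copyMakeBorder(cv2.resize(b,(400,400),interpolation=cv2.INTER_CUBIC),0,120,0,0,cv2.BORDER_CONSTANT)]))
E
```

```text
t 8.03 p [ 0.5542 -0.211   0.2376] yaw 6.59 Z [ 3.e-04  0.e+00 -1.e+00] F [ 0.44 -0.42 -3.03] M [ 0.04 -0.02 -0.03] g 0.266
```

View pics/m8.png

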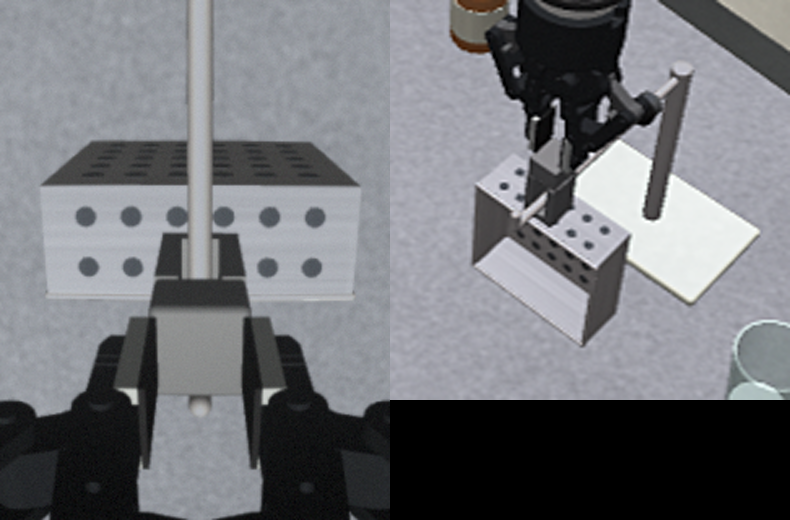

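The slot is over the peg and the upturn shows in front at (200,405). Lowering, then moving forward short of the ring's earliest position.

send_rows(
  commands=[
    {"translation": [0, 0, 0.006], "rot": [0, 0, 0], "grip": 0.015},
    {"translation": [0, 0, 0.006], "rot": [0, 0, 0], "grip": 0.015},
    {"translation": [0, -0.012, 0.004], "rot": [0, 0, 0], "grip": 0.015},
    {"translation": [0, -0.015, 0.002], "rot": [0, 0, 0], "grip": 0.015},
    {"translation": [0, -0.012, 0], "rot": [0, 0, 0], "grip": 0.015},
  ],
)

```text
t: 8.6
eef_pos: [0.5921, -0.2065, 0.2186]
tool_rot: [-0.0, 0.746, -0.666, -0.0]
contact_force: [0.4, 0.4, -3.4]
gripper_width: 0.264
```

send_rows(
  commands=[
    {"translation": [0, -0.008, 0], "rot": [0, 0, 0], "grip": 0.015},
    {"translation": [0, -0.003, 0], "rot": [0, 0, 0], "grip": 0.015},
    {"translation": [0, 0, 0], "rot": [0, 0, 0], "grip": 0.015},
    {"translation": [0, 0, 0], "rot": [0, 0, 0], "grip": 0.015},
    {"translation": [0, 0, 0], "rot": [0, 0, 0], "grip": 0.015},
  ],
)

```text
t: 9.02
eef_pos: [0.6015, -0.2062, 0.2196]
tool_rot: [0.0, 0.746, -0.666, -0.0]
contact_force: [0.4, -0.3, -3.8]
gripper_width: 0.267
```

```bash
python3 look.py side:9
```

```text
t 9.02 p [ 0.6015 -0.2062  0.2196] yaw 6.5 Z [-7.e-04 -0.e+00 -1.e+00] F [ 0.42 -0.33 -3.82] M [-0.05  0.02 -0.03] g 0.267
```

send_rows(
  commands=[
    {"translation": [-0.0008, -0.006, 0], "rot": [0, 0, 0], "grip": 0.015},
    {"translation": [0, -0.006, 0], "rot": [0, 0, 0], "grip": 0.015},
    {"translation": [0, -0.006, 0], "rot": [0, 0, 0], "grip": 0.015},
    {"translation": [0, -0.006, 0], "rot": [0, 0, 0], "grip": 0.015},
    {"translation": [0, -0.004, 0], "rot": [0, 0, 0], "grip": 0.015},
  ],
)

```text
t: 9.48
eef_pos: [0.6311, -0.2013, 0.2196]
tool_rot: [-0.0, 0.747, -0.665, 0.0]
contact_force: [0.1, -0.4, -2.6]
gripper_width: 0.263
```

send_rows(
  commands=[
    {"translation": [0, -0.002, 0], "rot": [0, 0, 0], "grip": 0.015},
    {"translation": [0, -0.002, 0], "rot": [0, 0, 0], "grip": 0.015},
    {"translation": [0, -0.002, 0], "rot": [0, 0, 0], "grip": 0.015},
    {"translation": [0, -0.002, 0], "rot": [0, 0, 0], "grip": 0.015},
    {"translation": [0, -0.002, 0], "rot": [0, 0, 0], "grip": 0.015},
  ],
)

```text
t: 9.9
eef_pos: [0.6399, -0.2007, 0.2197]
tool_rot: [0.0, 0.746, -0.666, -0.0]
contact_force: [-0.2, -0.8, -3.1]
gripper_width: 0.27
```

send_rows(
  commands=[
    {"translation": [0, -0.002, 0], "rot": [0, 0, 0], "grip": 0.015},
    {"translation": [0, -0.001, 0], "rot": [0, 0, 0], "grip": 0.015},
    {"translation": [0, -0.001, 0], "rot": [0, 0, 0], "grip": 0.015},
    {"translation": [0, -0.001, 0], "rot": [0, 0, 0], "grip": 0.015},
    {"translation": [0, -0.001, 0], "rot": [0, 0, 0], "grip": 0.015},
  ],
)

```text
t: 10.32
eef_pos: [0.6459, -0.2, 0.2197]
tool_rot: [-0.0, 0.746, -0.666, -0.0]
contact_force: [-0.7, 1.0, -3.5]
gripper_width: 0.263
```

send_rows(
  commands=[
    {"translation": [0, -0.001, 0], "rot": [0, 0, 0], "grip": 0.015},
    {"translation": [0, -0.001, 0], "rot": [0, 0, 0], "grip": 0.015},
    {"translation": [0, -0.001, 0], "rot": [0, 0, 0], "grip": 0.015},
    {"translation": [0, -0.001, 0], "rot": [0, 0, 0], "grip": 0.015},
    {"translation": [0, -0.001, 0], "rot": [0, 0, 0], "grip": 0.015},
  ],
)

```text
t: 10.73
eef_pos: [0.6509, -0.1994, 0.2197]
tool_rot: [-0.0, 0.746, -0.666, -0.0]
contact_force: [0.4, 0.3, -3.7]
gripper_width: 0.268
```

send_rows(
  commands=[
    {"translation": [0, -0.001, 0], "rot": [0, 0, 0], "grip": 0.015},
    {"translation": [0, -0.001, 0], "rot": [0, 0, 0], "grip": 0.015},
    {"translation": [0, -0.001, 0], "rot": [0, 0, 0], "grip": 0.015},
    {"translation": [0, -0.001, 0], "rot": [0, 0, 0], "grip": 0.015},
    {"translation": [0, 0, 0], "rot": [0, 0, 0], "grip": 0.015},
  ],
)

```text
t: 11.15
eef_pos: [0.6549, -0.1989, 0.2196]
tool_rot: [0.0, 0.746, -0.666, -0.0]
contact_force: [-0.1, -0.1, -3.4]
gripper_width: 0.269
```

```bash
python3 look.py side:10 wrist:10;python3 - <<'E'
import cv2,numpy as np
a=cv2.imread("pics/wrist10.png")[100:420,200:440];b=cv2.imread("pics/side10.png")[180:340,350:510];
cv2.imwrite("pics/m10.png",np.hstack([cv2.resize(a,(390,520),interpolation=cv2.INTER_CUBIC),cv2.copyMakeBorder(cv2.resize(b,(400,400),interpolation=cv2.INTER_CUBIC),0,120,0,0,cv2.BORDER_CONSTANT)]))
E
```

```text
t 11.15 p [ 0.6549 -0.1989  0.2196] yaw 6.55 Z [-1.e-04 -1.e-04 -1.e+00] F [-0.14 -0.14 -3.44] M [-0.03  0.05 -0.01] g 0.269
```

View pics/m10.png

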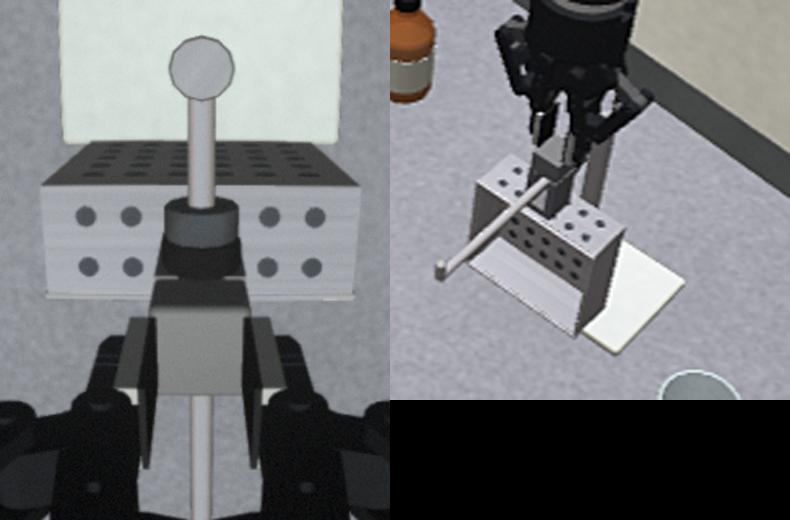

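The ring (200,235) is now right behind the grip and contact is near. Continuing slowly.

send_rows(
  commands=[
    {"translation": [0, -0.001, 0], "rot": [0, 0, 0], "grip": 0.015},
    {"translation": [0, -0.001, 0], "rot": [0, 0, 0], "grip": 0.015},
    {"translation": [0, -0.001, 0], "rot": [0, 0, 0], "grip": 0.015},
    {"translation": [0, 0, 0], "rot": [0, 0, 0], "grip": 0.015},
    {"translation": [0, 0, 0], "rot": [0, 0, 0], "grip": 0.015},
  ],
)

```text
t: 11.67
eef_pos: [0.6573, -0.1987, 0.2196]
tool_rot: [0.0, 0.746, -0.666, -0.0]
contact_force: [-4.3, 0.7, -2.0]
gripper_width: 0.267
```

Contact felt at 4 N. Pressing on a little.

send_rows(
  commands=[
    {"translation": [0, -0.001, 0], "rot": [0, 0, 0], "grip": 0.015},
    {"translation": [0, -0.001, 0], "rot": [0, 0, 0], "grip": 0.015},
    {"translation": [0, -0.0005, 0], "rot": [0, 0, 0], "grip": 0.015},
    {"translation": [0, 0, 0], "rot": [0, 0, 0], "grip": 0.015},
    {"translation": [0, 0, 0], "rot": [0, 0, 0], "grip": 0.015},
  ],
)

```text
t: 12.08
eef_pos: [0.6591, -0.1985, 0.2195]
tool_rot: [0.001, 0.746, -0.666, -0.001]
contact_force: [-5.9, -0.0, -0.9]
gripper_width: 0.264
```

send_rows(
  commands=[
    {"translation": [0, -0.001, 0], "rot": [0, 0, 0], "grip": 0.015},
    {"translation": [0, -0.001, 0], "rot": [0, 0, 0], "grip": 0.015},
    {"translation": [0, -0.001, 0], "rot": [0, 0, 0], "grip": 0.015},
    {"translation": [0, -0.0005, 0], "rot": [0, 0, 0], "grip": 0.015},
    {"translation": [0, 0, 0], "rot": [0, 0, 0], "grip": 0.015},
  ],
)

```text
t: 12.5
eef_pos: [0.6615, -0.1983, 0.2194]
tool_rot: [0.001, 0.746, -0.666, -0.002]
contact_force: [-9.4, 0.0, 2.0]
gripper_width: 0.267
```

send_rows(
  commands=[
    {"translation": [0, 0, 0], "rot": [0, 0, 0], "grip": 0.015},
    {"translation": [0, 0, 0], "rot": [0, 0, 0], "grip": 0.015},
    {"translation": [0, 0, 0], "rot": [0, 0, 0], "grip": 0.015},
    {"translation": [0, 0, 0], "rot": [0, 0, 0], "grip": 0.015},
    {"translation": [0, 0, 0], "rot": [0, 0, 0], "grip": 0.015},
  ],
)

```text
t: 12.92
eef_pos: [0.6614, -0.1984, 0.2194]
tool_rot: [0.001, 0.746, -0.666, -0.002]
contact_force: [-10.5, 1.5, 1.9]
gripper_width: 0.261
```

```bash
python3 look.py wrist:11; python3 held.py wrist11 6.5 L
```

```text
t 12.92 p [ 0.6614 -0.1984  0.2194] yaw 6.49 Z [-4.7e-03  5.0e-04 -1.0e+00] F [-10.54   1.51   1.87] M [ 0.13  2.31 -0.02] g 0.261
grip top n 2757 z rel med 0.0095 bx range [-0.0131  0.0126] by [-0.0104  0.0105]
plate n 10462 z -0.063 exp -0.0625
((0.7735710144042969, 0.39142608642578125), (123.2137680053711, 46.6259765625), 89.89173126220703)
slope pitch,roll deg [-5.    0.02]
```

Held about 10 N for 0.4 s. Easing off, seating it on the peg, then releasing.

send_rows(
  commands=[
    {"translation": [0, 0.002, 0], "rot": [0, 0, 0], "grip": 0.015},
    {"translation": [0, 0.002, 0.001], "rot": [0, 0, 0], "grip": 0.015},
    {"translation": [0, 0.001, 0.001], "rot": [0, 0, 0], "grip": 0.015},
    {"translation": [0, 0, 0.0005], "rot": [0, 0, 0], "grip": 0.015},
    {"translation": [0, 0, 0], "rot": [0, 0, 0], "grip": 0.015},
  ],
  force=20,
)

```text
t: 13.38
eef_pos: [0.6581, -0.199, 0.2174]
tool_rot: [0.0, 0.746, -0.666, -0.0]
contact_force: [-5.7, -0.2, -0.2]
gripper_width: 0.265
```

```bash
python3 look.py wrist:12; python3 held.py wrist12 6.5 L
```

```text
t 13.38 p [ 0.6581 -0.199   0.2174] yaw 6.51 Z [-1.e-03 -2.e-04 -1.e+00] F [-5.71 -0.24 -0.18] M [-0.04  1.31 -0.06] g 0.265
grip top n 2710 z rel med 0.0095 bx range [-0.0129  0.0129] by [-0.0104  0.0106]
plate n 10653 z -0.0628 exp -0.0625
((3.7725677490234375, 0.48040008544921875), (123.51859283447266, 47.3631477355957), 89.92832946777344)
slope pitch,roll deg [-2.79 -0.09]
```

send_rows(
  commands=[
    {"translation": [0, 0.0015, 0.0005], "rot": [0, 0, 0], "grip": 0.015},
    {"translation": [0, 0.001, 0.0005], "rot": [0, 0, 0], "grip": 0.015},
    {"translation": [0, 0, 0], "rot": [0, 0, 0], "grip": 0.02},
    {"translation": [0, 0, 0], "rot": [0, 0, 0], "grip": 0.026},
    {"translation": [0, 0, 0], "rot": [0, 0, 0], "grip": 0.03},
  ],
)

```text
t: 13.85
eef_pos: [0.6573, -0.1987, 0.2166]
tool_rot: [-0.001, 0.746, -0.665, 0.001]
contact_force: [0.5, 0.6, -0.4]
gripper_width: 0.351
```

send_rows(
  commands=[
    {"translation": [0, 0, 0], "rot": [0, 0, 0], "grip": 0.036},
    {"translation": [0, 0, 0], "rot": [0, 0, 0], "grip": 0.042},
    {"translation": [0, 0, 0], "rot": [0, 0, 0], "grip": 0.05},
    {"translation": [0, 0, 0], "rot": [0, 0, 0], "grip": 0.05},
    {"translation": [0, 0, 0], "rot": [0, 0, 0], "grip": 0.05},
  ],
)

```text
t: 14.27
eef_pos: [0.6566, -0.1987, 0.2164]
tool_rot: [-0.0, 0.746, -0.666, 0.0]
contact_force: [-0.4, -0.4, -0.4]
gripper_width: 0.587
```

```bash
python3 look.py wrist:13 side:13;  python3 held.py wrist13 6.5 L;python3 - <<'E'
import cv2,numpy as np
a=cv2.imread("pics/wrist13.png")[100:420,200:440];b=cv2.imread("pics/side13.png")[180:340,350:510];
cv2.imwrite("pics/m13.png",np.hstack([cv2.resize(a,(390,520),interpolation=cv2.INTER_CUBIC),cv2.copyMakeBorder(cv2.resize(b,(400,400),interpolation=cv2.INTER_CUBIC),0,120,0,0,cv2.BORDER_CONSTANT)]))
E
```

```text
t 14.27 p [ 0.6566 -0.1987  0.2164] yaw 6.56 Z [ 6.e-04  0.e+00 -1.e+00] F [-0.4  -0.39 -0.42] M [-0.01  0.02 -0.03] g 0.587
grip top n 2619 z rel med 0.0088 bx range [-0.0136  0.0119] by [-0.0105  0.0105]
plate n 10652 z -0.0632 exp -0.0632
((5.181154251098633, 0.367095947265625), (47.421875, 123.20269012451172), 0.1584959477186203)
slope pitch,roll deg [-1.16 -0.09]
```

View pics/m13.png

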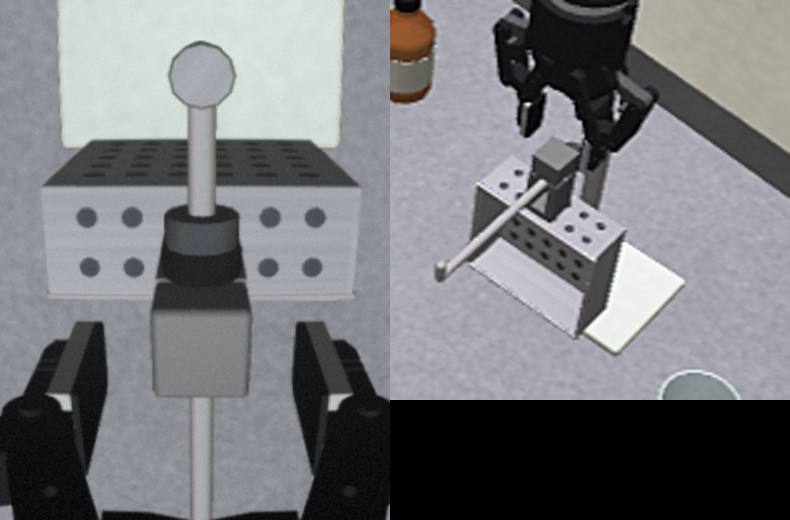

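The large basket hangs level on the peg against the ring, fingers clear on both sides. Now the medium.

```bash
python3 td.py .6566,-.1987,.286 .5366,.2325,.286
```

```text
tool delta [ 0.     -0.0002 -0.0697] 0.07
tool delta [-0.4421  0.07   -0.    ] 0.448
```

send_rows(
  commands=[
    {"translation": [0, 0, -0.01], "rot": [0, 0, 0], "grip": 0.05},
    {"translation": [0, 0, -0.02], "rot": [0, 0, 0], "grip": 0.05},
    {"translation": [0, 0, -0.02], "rot": [0, 0, 0], "grip": 0.05},
    {"translation": [0, 0, -0.02], "rot": [0, 0, 0], "grip": 0.05},
    {"translation": [0, 0, 0], "rot": [0, 0, 0], "grip": 0.05},
  ],
)

```text
t: 14.78
eef_pos: [0.6584, -0.1998, 0.2919]
tool_rot: [-0.002, 0.746, -0.666, 0.003]
contact_force: [0.9, -0.3, 1.1]
gripper_width: 0.583
```

send_rows(
  commands=[
    {"translation": [-0.034, 0.0054, 0], "rot": [0, 0, 0], "grip": 0.05},
    {"translation": [-0.034, 0.0054, 0], "rot": [0, 0, 0], "grip": 0.05},
    {"translation": [-0.034, 0.0054, 0], "rot": [0, 0, 0], "grip": 0.05},
    {"translation": [-0.034, 0.0054, 0], "rot": [0, 0, 0], "grip": 0.05},
    {"translation": [-0.034, 0.0054, 0], "rot": [0, 0, 0], "grip": 0.05},
  ],
)

```text
t: 15.2
eef_pos: [0.6095, -0.0316, 0.2867]
tool_rot: [-0.0, 0.746, -0.666, 0.0]
contact_force: [-0.0, 0.6, -0.5]
gripper_width: 0.582
```

send_rows(
  commands=[
    {"translation": [-0.034, 0.0054, 0], "rot": [0, 0, 0], "grip": 0.05},
    {"translation": [-0.034, 0.0054, 0], "rot": [0, 0, 0], "grip": 0.05},
    {"translation": [-0.034, 0.0054, 0], "rot": [0, 0, 0], "grip": 0.05},
    {"translation": [-0.034, 0.0054, 0], "rot": [0, 0, 0], "grip": 0.05},
    {"translation": [-0.034, 0.0054, 0], "rot": [0, 0, 0], "grip": 0.05},
  ],
)

```text
t: 15.62
eef_pos: [0.5632, 0.1343, 0.2868]
tool_rot: [-0.0, 0.746, -0.666, 0.0]
contact_force: [0.7, 0.8, -0.3]
gripper_width: 0.59
```

send_rows(
  commands=[
    {"translation": [-0.034, 0.0054, 0], "rot": [0, 0, 0], "grip": 0.05},
    {"translation": [-0.034, 0.0054, 0], "rot": [0, 0, 0], "grip": 0.05},
    {"translation": [-0.034, 0.0054, 0], "rot": [0, 0, 4], "grip": 0.05},
    {"translation": [0, 0, 0], "rot": [0, 0, 4], "grip": 0.05},
    {"translation": [0, 0, 0], "rot": [0, 0, 0], "grip": 0.05},
  ],
)

```text
t: 16.03
eef_pos: [0.5351, 0.2352, 0.2864]
tool_rot: [0.0, -0.699, 0.715, 0.0]
contact_force: [-0.3, -1.4, -0.3]
gripper_width: 0.585
```

```bash
python3 look.py wrist:14;  python3 td.py .5366,.2325,.286; python3 - <<'E'
from h import *
c=load("wrist14");w=wcloud(c)
for b,zt,x0,x1 in(("M",.175,.50,.58),("S",.162,.41,.50)):
    m=(w[...,0]>x0)&(w[...,0]<x1)&(w[...,1]>.19)&(w[...,1]<.29)&(abs(w[...,2]-zt)<.006)
    m=cv2.morphologyEx(m.astype(np.uint8),cv2.MORPH_OPEN,np.ones((5,5)))
    cn=max(cv2.findContours(m,cv2.RETR_EXTERNAL,cv2.CHAIN_APPROX_NONE)[0],key=cv2.contourArea).reshape(-1,2)
    p=wplane(c,cn,zt);r=cv2.minAreaRect((p[:,:2]*1000).astype(np.float32))
    print(b,cn.mean(0),"z",np.nanmedian(w[m>0][:,2]).round(4),r)
E
```

```text
t 16.03 p [0.5351 0.2352 0.2864] yaw -1.31 Z [-1.e-04  6.e-04 -1.e+00] F [-0.33 -1.36 -0.31] M [-0.03 -0.05 -0.04] g 0.585
tool delta [ 0.0004 -0.0007  0.0004] 0.001
M [327.20134228 233.26845638] z 0.1749 ((536.7689819335938, 233.01968383789062), (26.154359817504883, 28.517005920410156), 88.75704193115234)
S [304.50847458 314.66949153] z 0.162 ((460.364013671875, 253.17135620117188), (26.730070114135742, 29.476144790649414), 88.58248901367188)
```

View pics/wrist14.png

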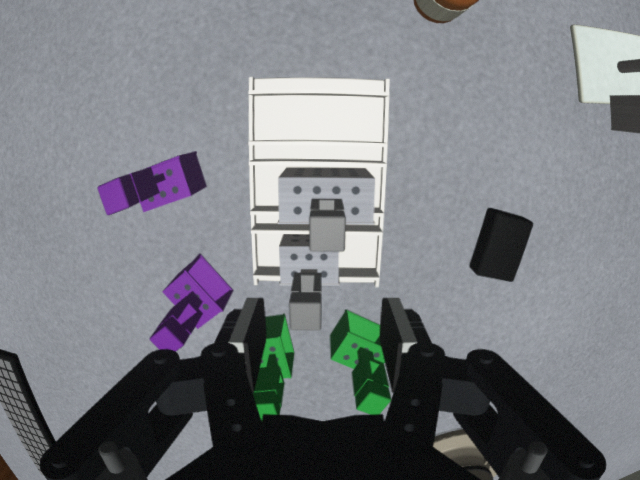

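The medium grip top (327,233) measures at (0.537, 0.233), which agrees with before. Descending.

send_rows(
  commands=[
    {"translation": [0, -0.0005, 0.03], "rot": [0, 0, 0], "grip": 0.05},
    {"translation": [0, 0, 0.035], "rot": [0, 0, 0], "grip": 0.05},
    {"translation": [0, 0, 0.03], "rot": [0, 0, 0], "grip": 0.05},
    {"translation": [0, 0, 0.02], "rot": [0, 0, 0], "grip": 0.05},
    {"translation": [0, 0, 0.009], "rot": [0, 0, 0], "grip": 0.05},
  ],
  force=60,
)

```text
t: 16.5
eef_pos: [0.5356, 0.2295, 0.1594]
tool_rot: [-0.002, -0.698, 0.716, 0.0]
contact_force: [-0.4, -0.6, 0.2]
gripper_width: 0.59
```

send_rows(
  commands=[
    {"translation": [0, 0, 0], "rot": [0, 0, 0], "grip": 0.04},
    {"translation": [0, 0, 0], "rot": [0, 0, 0], "grip": 0.03},
    {"translation": [0, 0, 0], "rot": [0, 0, 0], "grip": 0.015},
    {"translation": [0, 0, 0], "rot": [0, 0, 0], "grip": 0.015},
    {"translation": [0, 0, 0], "rot": [0, 0, 0], "grip": 0.015},
  ],
)

```text
t: 16.92
eef_pos: [0.5376, 0.2329, 0.1638]
tool_rot: [0.002, -0.698, 0.716, -0.0]
contact_force: [0.5, 0.5, 1.6]
gripper_width: 0.287
```

send_rows(
  commands=[
    {"translation": [0, 0, -0.002], "rot": [0, 0, 0], "grip": 0.015},
    {"translation": [0, 0, -0.01], "rot": [0, 0, 0], "grip": 0.015},
    {"translation": [0, 0, -0.025], "rot": [0, 0, 0], "grip": 0.015},
    {"translation": [0, 0, -0.033], "rot": [0, 0, 0], "grip": 0.015},
    {"translation": [0, 0, -0.03], "rot": [0, 0, 0], "grip": 0.015},
  ],
)

```text
t: 17.33
eef_pos: [0.5362, 0.232, 0.264]
tool_rot: [-0.0, -0.698, 0.716, 0.0]
contact_force: [0.5, 0.8, -0.8]
gripper_width: 0.284
```

```bash
python3 look.py wrist:15;  python3 td.py .5366,.08,.265 .4658,-.04,.265 .4658,-.2203,.265
```

```text
t 17.33 p [0.5362 0.232  0.264 ] yaw -1.46 Z [-6.e-04 -6.e-04 -1.e+00] F [ 0.49  0.8  -0.81] M [ 0.08 -0.11 -0.02] g 0.284
tool delta [ 0.1534 -0.0011  0.0051] 0.153
tool delta [ 0.1218  0.0677 -0.0012] 0.139
tool delta [ 0.1802 -0.0047 -0.0009] 0.18
```

View pics/wrist15.png

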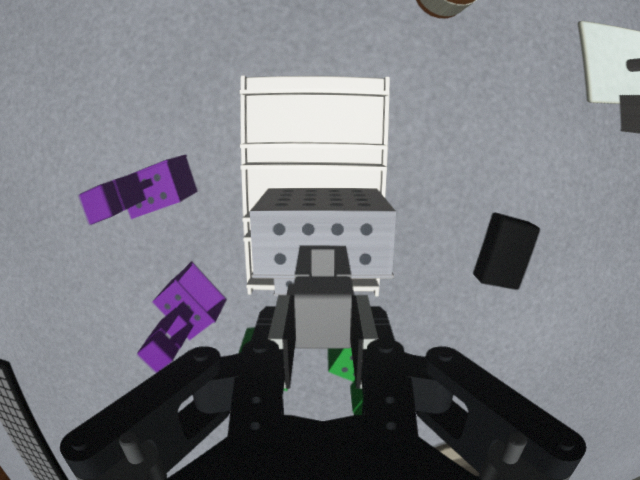

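Medium held square and clear of the rack. Carrying it to the peg.

send_rows(
  commands=[
    {"translation": [0.0306, -0.0002, 0], "rot": [0, 0, 0], "grip": 0.015},
    {"translation": [0.0306, -0.0002, 0], "rot": [0, 0, 0], "grip": 0.015},
    {"translation": [0.0306, -0.0002, 0], "rot": [0, 0, 0], "grip": 0.015},
    {"translation": [0.0306, -0.0002, 0], "rot": [0, 0, 0], "grip": 0.015},
    {"translation": [0.0306, -0.0002, 0], "rot": [0, 0, 0], "grip": 0.015},
  ],
)

```text
t: 17.8
eef_pos: [0.5334, 0.0779, 0.2628]
tool_rot: [0.0, -0.698, 0.716, -0.0]
contact_force: [0.7, 0.3, -1.2]
gripper_width: 0.282
```

send_rows(
  commands=[
    {"translation": [0.0305, 0.0169, 0], "rot": [0, 0, 0], "grip": 0.015},
    {"translation": [0.0305, 0.0169, 0], "rot": [0, 0, 0], "grip": 0.015},
    {"translation": [0.0305, 0.0169, 0], "rot": [0, 0, 0], "grip": 0.015},
    {"translation": [0.0305, 0.0169, 0], "rot": [0, 0, 0], "grip": 0.015},
    {"translation": [0.03, -0.0008, 0], "rot": [0, 0, 0], "grip": 0.015},
  ],
)

```text
t: 18.22
eef_pos: [0.4595, -0.0725, 0.2624]
tool_rot: [-0.0, -0.698, 0.716, 0.001]
contact_force: [0.6, 0.3, -2.1]
gripper_width: 0.28
```

send_rows(
  commands=[
    {"translation": [0.03, -0.0008, 0], "rot": [0, 0, 0], "grip": 0.015},
    {"translation": [0.03, -0.0008, 0], "rot": [0, 0, 0], "grip": 0.015},
    {"translation": [0.03, -0.0008, 0], "rot": [0, 0, 0], "grip": 0.015},
    {"translation": [0.03, -0.0008, 0], "rot": [0, 0, 0], "grip": 0.015},
    {"translation": [0.03, -0.0008, 0], "rot": [0, 0, -2], "grip": 0.015},
  ],
)

```text
t: 18.63
eef_pos: [0.463, -0.2224, 0.2629]
tool_rot: [-0.0, 0.71, -0.704, 0.0]
contact_force: [1.0, 0.8, -2.6]
gripper_width: 0.282
```

send_rows(
  commands=[
    {"translation": [0, 0, 0], "rot": [0, 0, -3], "grip": 0.015},
    {"translation": [0, 0, 0], "rot": [0, 0, -3], "grip": 0.015},
    {"translation": [0, 0, 0], "rot": [0, 0, 0], "grip": 0.015},
    {"translation": [0, 0, 0], "rot": [0, 0, 0], "grip": 0.015},
    {"translation": [0, 0, 0], "rot": [0, 0, 0], "grip": 0.015},
  ],
)

```text
t: 19.05
eef_pos: [0.4633, -0.2206, 0.2624]
tool_rot: [-0.0, 0.746, -0.666, 0.0]
contact_force: [-0.1, 0.9, -0.8]
gripper_width: 0.283
```

```bash
python3 look.py wrist:16 side:16;  python3 held.py wrist16 6.5 M; python3 pegw.py wrist16; python3 td.py .4658,-.2201,.238
```

```text
t 19.05 p [ 0.4633 -0.2206  0.2624] yaw 6.5 Z [ 2.e-04  2.e-04 -1.e+00] F [-0.12  0.88 -0.83] M [0.01 0.01 0.02] g 0.283
grip top n 2710 z rel med 0.0113 bx range [-0.0148  0.0111] by [-0.0106  0.0105]
plate n 8158 z -0.0737 exp -0.0737
((4.707721710205078, 0.8852996826171875), (94.92082977294922, 46.18315505981445), 89.96473693847656)
slope pitch,roll deg [-0.94  0.14]
wrist16 2092 mu [ 0.5735 -0.2082] ang 6.84 width [-0.004   0.0038] z top 0.2035 y@.58 -0.2074
  upturn 169 [ 0.5143 -0.2152  0.2157] [ 0.5105 -0.219   0.2125] [ 0.5178 -0.2115  0.2183] tip xmin 0.49
  raycast ang 7.1 y@.58 -0.2072
tool delta [-0.0002 -0.0024  0.0243] 0.024
```

View pics/wrist16.png

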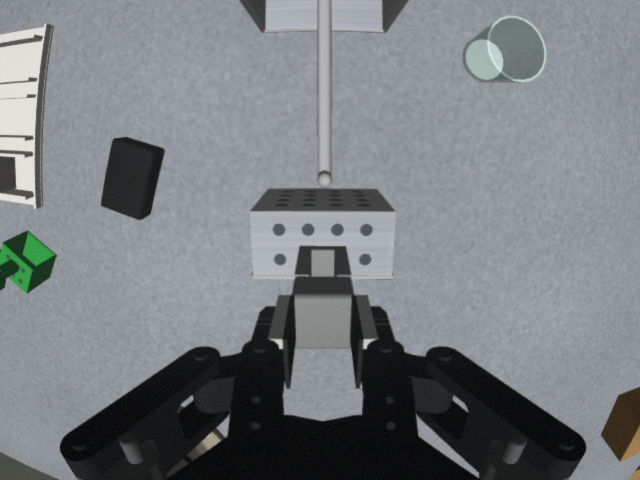

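Medium held; peg tip (324,178) lines up with the grip (323). Descending to slot height and feeding in.

send_rows(
  commands=[
    {"translation": [0, 0, 0.01], "rot": [0, 0, -0.1], "grip": 0.015},
    {"translation": [0, 0, 0.01], "rot": [0, 0, 0], "grip": 0.015},
    {"translation": [0, 0, 0.0062], "rot": [0, 0, 0], "grip": 0.015},
    {"translation": [0, -0.005, 0], "rot": [0, 0, 0], "grip": 0.015},
    {"translation": [0, -0.008, 0], "rot": [0, 0, 0], "grip": 0.015},
  ],
)

```text
t: 19.57
eef_pos: [0.4757, -0.2194, 0.2352]
tool_rot: [0.0, 0.747, -0.665, -0.001]
contact_force: [0.2, -0.5, -1.5]
gripper_width: 0.282
```

send_rows(
  commands=[
    {"translation": [0, -0.01, 0], "rot": [0, 0, 0], "grip": 0.015},
    {"translation": [0, -0.008, 0], "rot": [0, 0, 0], "grip": 0.015},
    {"translation": [0, -0.005, 0], "rot": [0, 0, 0], "grip": 0.015},
    {"translation": [0, 0, 0], "rot": [0, 0, 0], "grip": 0.015},
    {"translation": [0, 0, 0], "rot": [0, 0, 0], "grip": 0.015},
  ],
)

```text
t: 19.98
eef_pos: [0.4994, -0.2167, 0.236]
tool_rot: [0.0, 0.747, -0.665, -0.0]
contact_force: [0.0, 1.2, -1.6]
gripper_width: 0.282
```

```bash
python3 look.py wrist:17 side:17;python3 held.py wrist17 6.5 M; cat > mm.py <<'E'
import cv2,numpy as np,sys
i=sys.argv[1]
a=cv2.imread(f"pics/wrist{i}.png")[100:420,200:440];b=cv2.imread(f"pics/side{i}.png")[180:360,320:500]
cv2.imwrite(f"pics/m{i}.png",np.hstack([cv2.resize(a,(390,520),interpolation=cv2.INTER_CUBIC),cv2.copyMakeBorder(cv2.resize(b,(400,400),interpolation=cv2.INTER_CUBIC),0,120,0,0,cv2.BORDER_CONSTANT)]))
E
python3 mm.py 17
```

```text
t 19.98 p [ 0.4994 -0.2167  0.236 ] yaw 6.67 Z [-3.e-04 -2.e-04 -1.e+00] F [ 0.04  1.17 -1.61] M [-0.04  0.02 -0.05] g 0.282
grip top n 2696 z rel med 0.0112 bx range [-0.0141  0.0119] by [-0.0105  0.0106]
plate n 7550 z -0.0738 exp -0.0738
((5.305917739868164, 1.0287361145019531), (46.29462814331055, 94.9495620727539), 0.18828970193862915)
slope pitch,roll deg [-0.99  0.14]
```

View pics/m17.png

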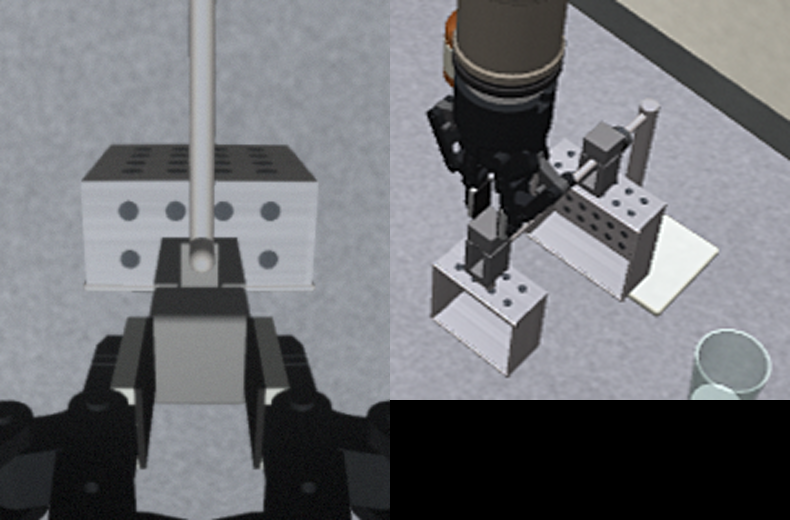

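Aligned (tip 202, grip centre 200). Feeding on, then lowering.

send_rows(
  commands=[
    {"translation": [0, -0.01, 0], "rot": [0, 0, 0], "grip": 0.015},
    {"translation": [0, -0.011, 0], "rot": [0, 0, 0], "grip": 0.015},
    {"translation": [0, -0.011, 0], "rot": [0, 0, 0], "grip": 0.015},
    {"translation": [0, -0.011, 0], "rot": [0, 0, 0], "grip": 0.015},
    {"translation": [0, -0.01, 0], "rot": [0, 0, 0], "grip": 0.015},
  ],
)

```text
t: 20.5
eef_pos: [0.5535, -0.2101, 0.2359]
tool_rot: [-0.0, 0.747, -0.665, 0.0]
contact_force: [-0.3, 0.8, -1.6]
gripper_width: 0.28
```

send_rows(
  commands=[
    {"translation": [0, 0, 0.006], "rot": [0, 0, 0], "grip": 0.015},
    {"translation": [0, 0, 0.006], "rot": [0, 0, 0], "grip": 0.015},
    {"translation": [0, -0.005, 0.004], "rot": [0, 0, 0], "grip": 0.015},
    {"translation": [0, -0.01, 0.002], "rot": [0, 0, 0], "grip": 0.015},
    {"translation": [0, -0.01, 0], "rot": [0, 0, 0], "grip": 0.015},
  ],
)

```text
t: 20.92
eef_pos: [0.5766, -0.2076, 0.2173]
tool_rot: [0.0, 0.747, -0.665, -0.001]
contact_force: [-0.1, -0.1, -2.5]
gripper_width: 0.281
```

send_rows(
  commands=[
    {"translation": [0, -0.01, 0], "rot": [0, 0, 0], "grip": 0.015},
    {"translation": [0, -0.006, 0], "rot": [0, 0, 0], "grip": 0.015},
    {"translation": [0, -0.002, 0], "rot": [0, 0, 0], "grip": 0.015},
    {"translation": [0, 0, 0], "rot": [0, 0, 0], "grip": 0.015},
    {"translation": [0, 0, 0], "rot": [0, 0, 0], "grip": 0.015},
  ],
)

```text
t: 21.33
eef_pos: [0.5943, -0.2058, 0.218]
tool_rot: [0.0, 0.747, -0.665, -0.0]
contact_force: [-0.7, -1.6, -1.6]
gripper_width: 0.281
```

```bash
python3 look.py wrist:18 side:18;python3 held.py wrist18 6.6 M;python3 mm.py 18
```

```text
t 21.33 p [ 0.5943 -0.2058  0.218 ] yaw 6.64 Z [-3.e-04 -2.e-04 -1.e+00] F [-0.74 -1.56 -1.57] M [0.01 0.02 0.  ] g 0.281
grip top n 2711 z rel med 0.0111 bx range [-0.0145  0.0115] by [-0.0106  0.0106]
plate n 7497 z -0.0739 exp -0.0739
((5.037136077880859, 0.7545166015625), (94.93878173828125, 46.166603088378906), 89.83026123046875)
slope pitch,roll deg [-0.97  0.12]
```

View pics/m18.png

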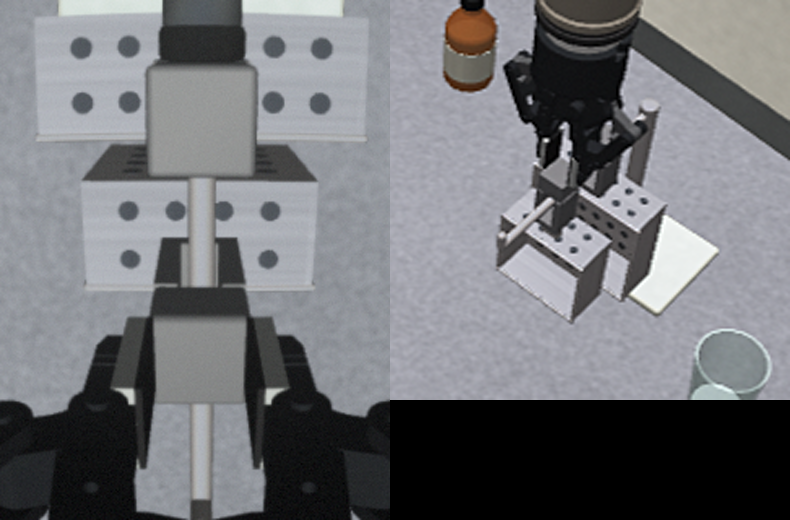

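Nested line-up is good, with a gap of about 34 mm between grips. Advancing.

send_rows(
  commands=[
    {"translation": [0, -0.006, 0], "rot": [0, 0, 0], "grip": 0.015},
    {"translation": [0, -0.007, 0], "rot": [0, 0, 0], "grip": 0.015},
    {"translation": [0, -0.007, 0], "rot": [0, 0, 0], "grip": 0.015},
    {"translation": [0, -0.006, 0], "rot": [0, 0, 0], "grip": 0.015},
    {"translation": [0, -0.003, 0], "rot": [0, 0, 0], "grip": 0.015},
  ],
)

```text
t: 21.85
eef_pos: [0.6246, -0.2017, 0.2179]
tool_rot: [-0.0, 0.747, -0.665, 0.0]
contact_force: [-0.1, 0.1, -1.1]
gripper_width: 0.281
```

send_rows(
  commands=[
    {"translation": [0, -0.001, 0], "rot": [0, 0, 0], "grip": 0.015},
    {"translation": [0, -0.001, 0], "rot": [0, 0, 0], "grip": 0.015},
    {"translation": [0, -0.001, 0], "rot": [0, 0, 0], "grip": 0.015},
    {"translation": [0, -0.001, 0], "rot": [0, 0, 0], "grip": 0.015},
    {"translation": [0, 0, 0], "rot": [0, 0, 0], "grip": 0.015},
  ],
)

```text
t: 22.27
eef_pos: [0.6272, -0.2019, 0.218]
tool_rot: [-0.0, 0.747, -0.665, 0.0]
contact_force: [-0.1, 0.1, -2.0]
gripper_width: 0.284
```

```bash
python3 look.py wrist:19 side:19;python3 mm.py 19
```

```text
t 22.27 p [ 0.6272 -0.2019  0.218 ] yaw 6.64 Z [ 1.e-04  0.e+00 -1.e+00] F [-0.13  0.07 -1.99] M [ 0.01 -0.04  0.03] g 0.284
```

View pics/m19.png

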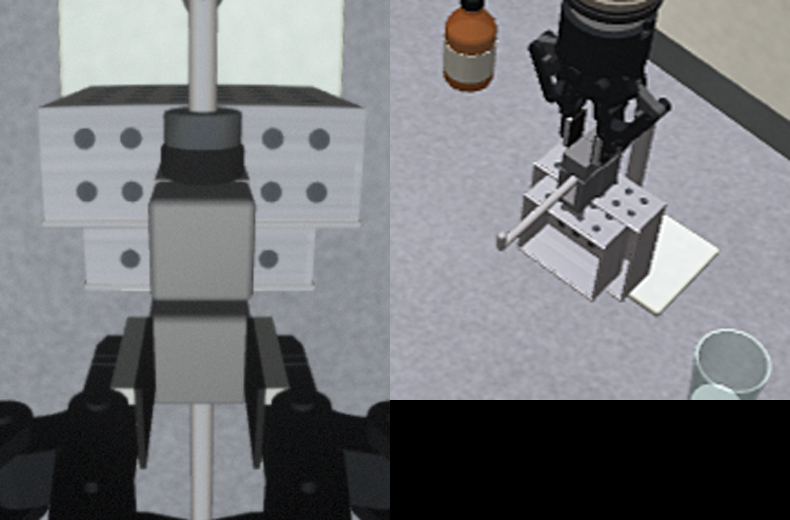

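Nearly touching. Slow push.

send_rows(
  commands=[
    {"translation": [0, -0.001, 0], "rot": [0, 0, 0], "grip": 0.015},
    {"translation": [0, -0.001, 0], "rot": [0, 0, 0], "grip": 0.015},
    {"translation": [0, -0.001, 0], "rot": [0, 0, 0], "grip": 0.015},
    {"translation": [0, -0.001, 0], "rot": [0, 0, 0], "grip": 0.015},
    {"translation": [0, 0, 0], "rot": [0, 0, 0], "grip": 0.015},
  ],
)

```text
t: 22.78
eef_pos: [0.6301, -0.2017, 0.2177]
tool_rot: [0.001, 0.747, -0.665, -0.001]
contact_force: [-5.3, 0.2, 1.0]
gripper_width: 0.283
```

send_rows(
  commands=[
    {"translation": [0, -0.001, 0], "rot": [0, 0, 0], "grip": 0.015},
    {"translation": [0, -0.001, 0], "rot": [0, 0, 0], "grip": 0.015},
    {"translation": [0, 0, 0], "rot": [0, 0, 0], "grip": 0.015},
    {"translation": [0, 0, 0], "rot": [0, 0, 0], "grip": 0.015},
    {"translation": [0, 0, 0], "rot": [0, 0, 0], "grip": 0.015},
  ],
)

```text
t: 23.2
eef_pos: [0.6314, -0.2015, 0.2177]
tool_rot: [0.001, 0.747, -0.665, -0.001]
contact_force: [-5.9, -0.5, 1.6]
gripper_width: 0.282
```

send_rows(
  commands=[
    {"translation": [0, -0.001, 0], "rot": [0, 0, 0], "grip": 0.015},
    {"translation": [0, -0.001, 0], "rot": [0, 0, 0], "grip": 0.015},
    {"translation": [0, -0.001, 0], "rot": [0, 0, 0], "grip": 0.015},
    {"translation": [0, -0.0005, 0], "rot": [0, 0, 0], "grip": 0.015},
    {"translation": [0, 0, 0], "rot": [0, 0, 0], "grip": 0.015},
  ],
)

```text
t: 23.62
eef_pos: [0.6335, -0.2014, 0.2174]
tool_rot: [0.002, 0.746, -0.665, -0.003]
contact_force: [-10.4, -0.2, 3.3]
gripper_width: 0.284
```

send_rows(
  commands=[
    {"translation": [0, 0, 0], "rot": [0, 0, 0], "grip": 0.015},
    {"translation": [0, 0, 0], "rot": [0, 0, 0], "grip": 0.015},
    {"translation": [0, 0, 0], "rot": [0, 0, 0], "grip": 0.015},
    {"translation": [0, 0, 0], "rot": [0, 0, 0], "grip": 0.015},
    {"translation": [0, 0, 0], "rot": [0, 0, 0], "grip": 0.015},
  ],
)

```text
t: 24.03
eef_pos: [0.6335, -0.2013, 0.2174]
tool_rot: [0.002, 0.746, -0.665, -0.003]
contact_force: [-11.2, 0.1, 3.5]
gripper_width: 0.282
```

```bash
python3 look.py wrist:20;python3 held.py wrist20 6.6 M
```

```text
t 24.03 p [ 0.6335 -0.2013  0.2174] yaw 6.57 Z [-6.2e-03  8.0e-04 -1.0e+00] F [-11.23   0.07   3.47] M [0.11 2.3  0.1 ] g 0.282
grip top n 4645 z rel med 0.0105 bx range [-0.014   0.0292] by [-0.0106  0.0105]
plate n 2762 z -0.0736 exp -0.0745
((-6.851112365722656, 1.04229736328125), (94.7626724243164, 25.435951232910156), 89.91580200195312)
slope pitch,roll deg [-1.31  0.28]
```

Held about 11 N for 0.4 s. Easing and releasing.

send_rows(
  commands=[
    {"translation": [0, 0.002, 0], "rot": [0, 0, 0], "grip": 0.015},
    {"translation": [0, 0.002, 0.001], "rot": [0, 0, 0], "grip": 0.015},
    {"translation": [0, 0.001, 0.001], "rot": [0, 0, 0], "grip": 0.015},
    {"translation": [0, 0.001, 0.001], "rot": [0, 0, 0], "grip": 0.015},
    {"translation": [0, 0, 0], "rot": [0, 0, 0], "grip": 0.015},
  ],
  force=20,
)

```text
t: 24.5
eef_pos: [0.6309, -0.2014, 0.2148]
tool_rot: [-0.0, 0.747, -0.665, 0.0]
contact_force: [-2.2, 0.0, -0.1]
gripper_width: 0.282
```

send_rows(
  commands=[
    {"translation": [0, 0.001, 0], "rot": [0, 0, 0], "grip": 0.018},
    {"translation": [0, 0, 0], "rot": [0, 0, 0], "grip": 0.022},
    {"translation": [0, 0, 0], "rot": [0, 0, 0], "grip": 0.026},
    {"translation": [0, 0, 0], "rot": [0, 0, 0], "grip": 0.03},
    {"translation": [0, 0, 0], "rot": [0, 0, 0], "grip": 0.034},
  ],
)

```text
t: 24.92
eef_pos: [0.6302, -0.2015, 0.2154]
tool_rot: [-0.0, 0.747, -0.665, 0.0]
contact_force: [-0.4, 0.9, -0.4]
gripper_width: 0.404
```

send_rows(
  commands=[
    {"translation": [0, 0, 0], "rot": [0, 0, 0], "grip": 0.04},
    {"translation": [0, 0, 0], "rot": [0, 0, 0], "grip": 0.045},
    {"translation": [0, 0, 0], "rot": [0, 0, 0], "grip": 0.05},
    {"translation": [0, 0, 0], "rot": [0, 0, 0], "grip": 0.05},
    {"translation": [0, 0, 0], "rot": [0, 0, 0], "grip": 0.05},
  ],
)

```text
t: 25.33
eef_pos: [0.6297, -0.2016, 0.215]
tool_rot: [-0.0, 0.747, -0.665, 0.0]
contact_force: [-0.0, -0.2, -0.6]
gripper_width: 0.587
```

```bash
python3 look.py wrist:21 side:21;python3 held.py wrist21 6.6 M;python3 mm.py 21
```

```text
t 25.33 p [ 0.6297 -0.2016  0.215 ] yaw 6.65 Z [ 1.e-04 -0.e+00 -1.e+00] F [-0.01 -0.15 -0.6 ] M [-0.04 -0.05 -0.02] g 0.587
grip top n 4685 z rel med 0.0097 bx range [-0.0141  0.0292] by [-0.0106  0.0106]
plate n 2460 z -0.0752 exp -0.0753
((-6.629632949829102, 1.0939559936523438), (23.377063751220703, 94.04173278808594), 0.2775799036026001)
slope pitch,roll deg [-1.05  0.03]
```

View pics/m21.png

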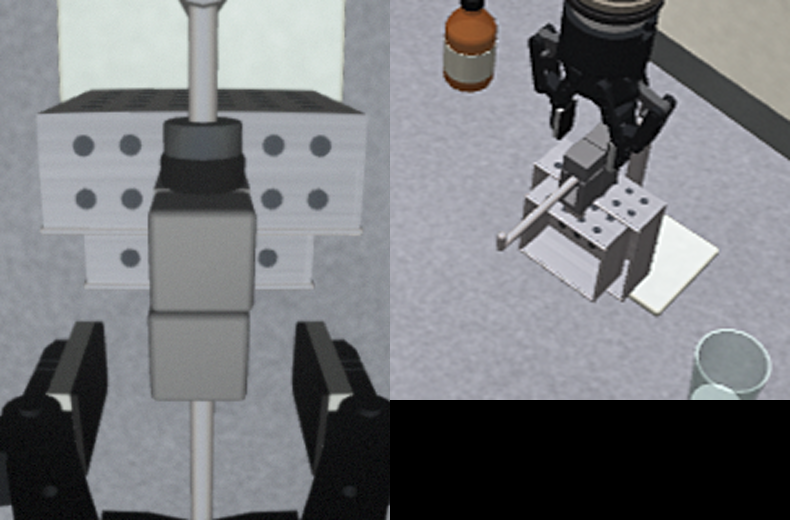

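Medium nests flush against the large grip (joint at row 311), fingers clear. Now the small (grey, in the rack).

send_rows(
  commands=[
    {"translation": [0, 0, -0.01], "rot": [0, 0, 0], "grip": 0.05},
    {"translation": [0, 0, -0.02], "rot": [0, 0, 0], "grip": 0.05},
    {"translation": [0, 0, -0.02], "rot": [0, 0, 0], "grip": 0.05},
    {"translation": [0, 0, -0.02], "rot": [0, 0, 0], "grip": 0.05},
    {"translation": [0, 0, 0], "rot": [0, 0, 0], "grip": 0.05},
  ],
)

```text
t: 25.85
eef_pos: [0.6317, -0.2027, 0.2904]
tool_rot: [-0.002, 0.747, -0.665, 0.003]
contact_force: [0.9, -0.3, -0.0]
gripper_width: 0.585
```

```bash
python3 td.py .4606,.2525,.285
```

```text
tool delta [-0.4719  0.1175  0.0034] 0.486
```

send_rows(
  commands=[
    {"translation": [-0.0337, 0.0083, 0], "rot": [0, 0, 0], "grip": 0.05},
    {"translation": [-0.0337, 0.0083, 0], "rot": [0, 0, 0], "grip": 0.05},
    {"translation": [-0.0337, 0.0083, 0], "rot": [0, 0, 0], "grip": 0.05},
    {"translation": [-0.0337, 0.0083, 0], "rot": [0, 0, 0], "grip": 0.05},
    {"translation": [-0.0337, 0.0083, 0], "rot": [0, 0, 0], "grip": 0.05},
  ],
)

```text
t: 26.27
eef_pos: [0.5681, -0.0377, 0.2852]
tool_rot: [-0.0, 0.747, -0.665, 0.0]
contact_force: [0.7, 1.2, 0.4]
gripper_width: 0.589
```

send_rows(
  commands=[
    {"translation": [-0.0337, 0.0083, 0], "rot": [0, 0, 0], "grip": 0.05},
    {"translation": [-0.0337, 0.0083, 0], "rot": [0, 0, 0], "grip": 0.05},
    {"translation": [-0.0337, 0.0083, 0], "rot": [0, 0, 0], "grip": 0.05},
    {"translation": [-0.0337, 0.0083, 0], "rot": [0, 0, 0], "grip": 0.05},
    {"translation": [-0.0337, 0.0083, 0], "rot": [0, 0, 0], "grip": 0.05},
  ],
)

```text
t: 26.68
eef_pos: [0.5074, 0.1249, 0.2854]
tool_rot: [-0.0, 0.747, -0.665, 0.0]
contact_force: [1.2, 1.0, 0.3]
gripper_width: 0.583
```

send_rows(
  commands=[
    {"translation": [-0.0337, 0.0083, 0], "rot": [0, 0, 0], "grip": 0.05},
    {"translation": [-0.0337, 0.0083, 0], "rot": [0, 0, 0], "grip": 0.05},
    {"translation": [-0.0337, 0.0083, 0], "rot": [0, 0, 0], "grip": 0.05},
    {"translation": [-0.0337, 0.0083, 0], "rot": [0, 0, 4], "grip": 0.05},
    {"translation": [0, 0, 0], "rot": [0, 0, 4], "grip": 0.05},
  ],
)

```text
t: 27.1
eef_pos: [0.4561, 0.2613, 0.2851]
tool_rot: [0.001, -0.701, 0.713, 0.002]
contact_force: [-0.3, 0.9, -0.7]
gripper_width: 0.583
```

```bash
python3 look.py wrist:22;  python3 - <<'E'
from h import *
c=load("wrist22");w=wcloud(c)
for b,zt,x0,x1 in(("S",.162,.41,.50),):
    m=(w[...,0]>x0)&(w[...,0]<x1)&(w[...,1]>.19)&(w[...,1]<.29)&(abs(w[...,2]-zt)<.006)
    m=cv2.morphologyEx(m.astype(np.uint8),cv2.MORPH_OPEN,np.ones((5,5)))
    cn=max(cv2.findContours(m,cv2.RETR_EXTERNAL,cv2.CHAIN_APPROX_NONE)[0],key=cv2.contourArea).reshape(-1,2)
    p=wplane(c,cn,zt);r=cv2.minAreaRect((p[:,:2]*1000).astype(np.float32))
    print(b,cn.mean(0),"z",np.nanmedian(w[m>0][:,2]).round(4),r)
E
python3 td.py .4606,.253,.149
```

```text
t 27.1 p [0.4561 0.2613 0.2851] yaw -0.94 Z [-0.0012  0.0031 -1.    ] F [-0.31  0.94 -0.72] M [ 0.02 -0.04  0.01] g 0.583
S [334.3358209  225.40298507] z 0.1619 ((460.07159423828125, 253.2001190185547), (27.006826400756836, 28.65775489807129), 89.17190551757812)
tool delta [ 0.0049 -0.0031  0.1361] 0.136
```

View pics/wrist22.png

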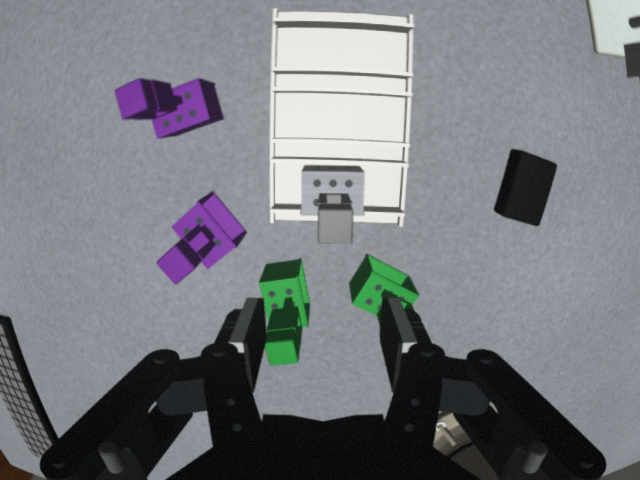

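The grey small in the rack (334,225) is the one meant; the greens at (285,310) and (385,290) and the purples are look-alikes and stay. Settling partway down.

send_rows(
  commands=[
    {"translation": [0, 0, 0.02], "rot": [0, 0, 0], "grip": 0.05},
    {"translation": [0, 0, 0.02], "rot": [0, 0, 0], "grip": 0.05},
    {"translation": [0, 0, 0.01], "rot": [0, 0, 0], "grip": 0.05},
    {"translation": [0, 0, 0], "rot": [0, 0, 0], "grip": 0.05},
    {"translation": [0, 0, 0], "rot": [0, 0, 0], "grip": 0.05},
  ],
)

```text
t: 27.57
eef_pos: [0.4598, 0.2529, 0.2351]
tool_rot: [-0.0, -0.699, 0.716, -0.0]
contact_force: [0.5, 1.1, -0.1]
gripper_width: 0.584
```

```bash
python3 td.py .4604,.253,.149; python3 look.py wrist:23;  python3 td.py .4604,.253,.149; python3 - <<'E'
import cv2
cv2.imwrite("pics/c23.png",cv2.resize(cv2.imread("pics/wrist23.png")[180:400,200:460],None,fx=2.5,fy=2.5))
E
```

```text
tool delta [-0.0002 -0.0006  0.0861] 0.086
t 27.57 p [0.4598 0.2529 0.2351] yaw -1.38 Z [-5.e-04 -7.e-04 -1.e+00] F [ 0.5   1.14 -0.12] M [-0.01  0.04 -0.03] g 0.584
tool delta [ 0.0004 -0.0001  0.0868] 0.087
```

View pics/c23.png

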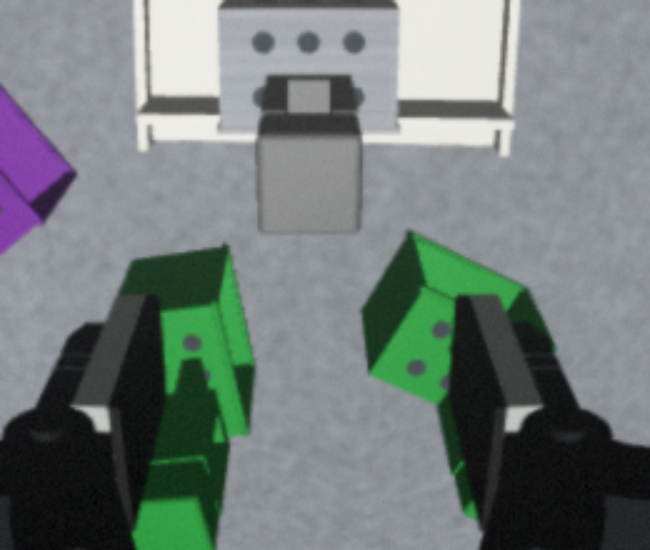

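The crop confirms the grey small: grip (310,175) centred between the jaws (160–465), greens well behind. Descending and gripping.

send_rows(
  commands=[
    {"translation": [0, 0, 0.025], "rot": [0, 0, 0], "grip": 0.05},
    {"translation": [0, 0, 0.025], "rot": [0, 0, 0], "grip": 0.05},
    {"translation": [0, 0, 0.02], "rot": [0, 0, 0], "grip": 0.05},
    {"translation": [0, 0, 0.016], "rot": [0, 0, 0], "grip": 0.05},
    {"translation": [0, 0, 0], "rot": [0, 0, 0], "grip": 0.05},
  ],
  force=60,
)

```text
t: 28.03
eef_pos: [0.4587, 0.2528, 0.1473]
tool_rot: [-0.002, -0.699, 0.715, 0.0]
contact_force: [0.2, 0.4, -0.8]
gripper_width: 0.583
```

send_rows(
  commands=[
    {"translation": [0, 0, 0], "rot": [0, 0, 0], "grip": 0.04},
    {"translation": [0, 0, 0], "rot": [0, 0, 0], "grip": 0.03},
    {"translation": [0, 0, 0], "rot": [0, 0, 0], "grip": 0.015},
    {"translation": [0, 0, 0], "rot": [0, 0, 0], "grip": 0.015},
    {"translation": [0, 0, 0], "rot": [0, 0, 0], "grip": 0.015},
  ],
)

```text
t: 28.45
eef_pos: [0.461, 0.2541, 0.151]
tool_rot: [0.002, -0.699, 0.715, -0.0]
contact_force: [-1.2, -1.0, 6.3]
gripper_width: 0.283
```

send_rows(
  commands=[
    {"translation": [0, 0, -0.002], "rot": [0, 0, 0], "grip": 0.015},
    {"translation": [0, 0, -0.01], "rot": [0, 0, 0], "grip": 0.015},
    {"translation": [0, 0, -0.03], "rot": [0, 0, 0], "grip": 0.015},
    {"translation": [0, 0, -0.037], "rot": [0, 0, 0], "grip": 0.015},
    {"translation": [0, 0, -0.037], "rot": [0, 0, 0], "grip": 0.015},
  ],
)

```text
t: 28.87
eef_pos: [0.459, 0.2531, 0.2667]
tool_rot: [-0.001, -0.699, 0.715, 0.0]
contact_force: [1.3, 0.9, -1.5]
gripper_width: 0.279
```

```bash
python3 look.py wrist:24;  python3 td.py .4625,-.2205,.262
```

```text
t 28.87 p [0.459  0.2531 0.2667] yaw -1.36 Z [-0.0011 -0.001  -1.    ] F [ 1.33  0.93 -1.49] M [ 0.05 -0.07  0.01] g 0.279
tool delta [ 0.4757 -0.0112  0.0095] 0.476
```

View pics/wrist24.png

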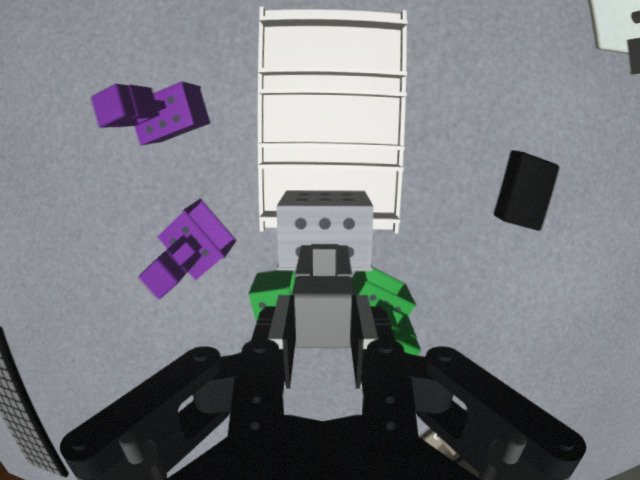

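Small held, everything else stays put. Straight across to the peg.

send_rows(
  commands=[
    {"translation": [0.034, -0.0007, 0], "rot": [0, 0, 0], "grip": 0.015},
    {"translation": [0.034, -0.0007, 0], "rot": [0, 0, 0], "grip": 0.015},
    {"translation": [0.034, -0.0007, 0], "rot": [0, 0, 0], "grip": 0.015},
    {"translation": [0.034, -0.0007, 0], "rot": [0, 0, 0], "grip": 0.015},
    {"translation": [0.034, -0.0007, 0], "rot": [0, 0, 0], "grip": 0.015},
  ],
)

```text
t: 29.33
eef_pos: [0.4588, 0.082, 0.2657]
tool_rot: [0.001, -0.699, 0.715, -0.0]
contact_force: [1.6, -0.0, -1.2]
gripper_width: 0.283
```

send_rows(
  commands=[
    {"translation": [0.034, -0.0007, 0], "rot": [0, 0, 0], "grip": 0.015},
    {"translation": [0.034, -0.0007, 0], "rot": [0, 0, 0], "grip": 0.015},
    {"translation": [0.034, -0.0007, 0], "rot": [0, 0, 0], "grip": 0.015},
    {"translation": [0.034, -0.0007, 0], "rot": [0, 0, 0], "grip": 0.015},
    {"translation": [0.034, -0.0007, 0], "rot": [0, 0, 0], "grip": 0.015},
  ],
)

```text
t: 29.75
eef_pos: [0.4583, -0.088, 0.2658]
tool_rot: [0.001, -0.699, 0.715, -0.0]
contact_force: [0.1, 0.4, -1.8]
gripper_width: 0.283
```

send_rows(
  commands=[
    {"translation": [0.034, -0.0007, 0], "rot": [0, 0, 0], "grip": 0.015},
    {"translation": [0.034, -0.0007, 0], "rot": [0, 0, 0], "grip": 0.015},
    {"translation": [0.034, -0.0007, 0], "rot": [0, 0, 0], "grip": 0.015},
    {"translation": [0.034, -0.0007, 0], "rot": [0, 0, -2], "grip": 0.015},
    {"translation": [0, 0, 0], "rot": [0, 0, -3], "grip": 0.015},
  ],
)

```text
t: 30.17
eef_pos: [0.4569, -0.2297, 0.2662]
tool_rot: [0.001, 0.727, -0.687, 0.002]
contact_force: [-1.0, -0.1, -0.5]
gripper_width: 0.284
```

send_rows(
  commands=[
    {"translation": [0, 0, 0], "rot": [0, 0, -3], "grip": 0.015},
    {"translation": [0, 0, 0], "rot": [0, 0, 0], "grip": 0.015},
    {"translation": [0, 0, 0], "rot": [0, 0, 0], "grip": 0.015},
    {"translation": [0, 0, 0], "rot": [0, 0, 0], "grip": 0.015},
    {"translation": [0, 0, 0], "rot": [0, 0, 0], "grip": 0.015},
  ],
)

```text
t: 30.58
eef_pos: [0.4583, -0.222, 0.2652]
tool_rot: [-0.0, 0.747, -0.665, 0.0]
contact_force: [-0.4, 0.0, -1.2]
gripper_width: 0.279
```

```bash
python3 look.py wrist:25;  python3 held.py wrist25 6.6 S; python3 pegw.py wrist25; python3 td.py .4625,-.2205,.2364
```

```text
t 30.58 p [ 0.4583 -0.222   0.2652] yaw 6.65 Z [ 3.e-04  2.e-04 -1.e+00] F [-0.41  0.01 -1.17] M [0.02 0.02 0.02] g 0.279
grip top n 2691 z rel med 0.0113 bx range [-0.0142  0.0115] by [-0.0105  0.0105]
plate n 4998 z -0.0867 exp -0.0867
((5.331663131713867, -0.46691131591796875), (46.6308708190918, 66.3489761352539), 0.5450462102890015)
slope pitch,roll deg [-0.95 -0.68]
wrist25 2055 mu [ 0.5744 -0.208 ] ang 7.11 width [-0.0085  0.0102] z top 0.2032 y@.58 -0.2073
  upturn 173 [ 0.5144 -0.2151  0.2153] [ 0.5103 -0.219   0.2121] [ 0.5181 -0.2111  0.2179] tip xmin 0.5152
  raycast ang 6.99 y@.58 -0.2073
tool delta [-0.001  -0.0043  0.0287] 0.029
```

View pics/wrist25.png

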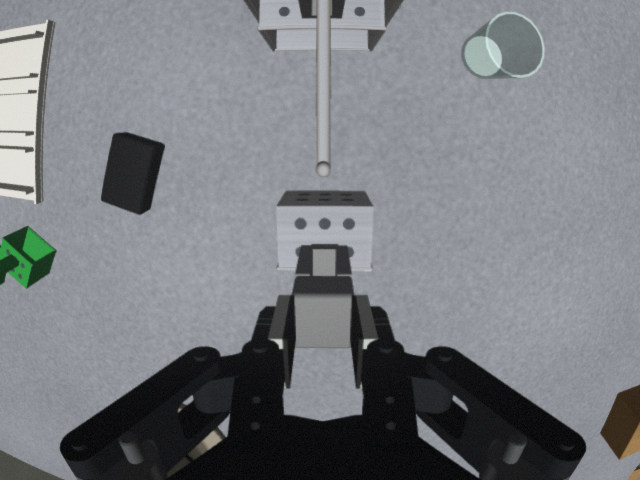

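Small held; peg tip (323,168) on the grip's centre line. Down and in.

send_rows(
  commands=[
    {"translation": [-0.0005, 0, 0.01], "rot": [0, 0, 0], "grip": 0.015},
    {"translation": [0, -0.002, 0.012], "rot": [0, 0, 0], "grip": 0.015},
    {"translation": [0, -0.004, 0.0067], "rot": [0, 0, 0], "grip": 0.015},
    {"translation": [0, -0.006, 0], "rot": [0, 0, 0], "grip": 0.015},
    {"translation": [0, -0.008, 0], "rot": [0, 0, 0], "grip": 0.015},
  ],
)

```text
t: 31.05
eef_pos: [0.4781, -0.2195, 0.2358]
tool_rot: [0.0, 0.747, -0.665, -0.001]
contact_force: [-0.5, -0.5, -0.6]
gripper_width: 0.285
```

send_rows(
  commands=[
    {"translation": [0, -0.01, 0], "rot": [0, 0, 0], "grip": 0.015},
    {"translation": [0, -0.008, 0], "rot": [0, 0, 0], "grip": 0.015},
    {"translation": [0, -0.003, 0], "rot": [0, 0, 0], "grip": 0.015},
    {"translation": [0, 0, 0], "rot": [0, 0, 0], "grip": 0.015},
    {"translation": [0, 0, 0], "rot": [0, 0, 0], "grip": 0.015},
  ],
)

```text
t: 31.47
eef_pos: [0.499, -0.2173, 0.2363]
tool_rot: [0.0, 0.747, -0.665, -0.0]
contact_force: [-0.3, 0.9, -1.6]
gripper_width: 0.282
```

```bash
python3 look.py wrist:26 side:26;python3 held.py wrist26 6.6 S; python3 mm.py 26
```

```text
t 31.47 p [ 0.499  -0.2173  0.2363] yaw 6.65 Z [-2.e-04 -2.e-04 -1.e+00] F [-0.31  0.86 -1.61] M [0.05 0.01 0.01] g 0.282
grip top n 2688 z rel med 0.0112 bx range [-0.0137  0.012 ] by [-0.0106  0.0106]
plate n 4356 z -0.0868 exp -0.0868
((5.757720947265625, -0.5122528076171875), (46.387325286865234, 66.3071517944336), 0.4621025323867798)
slope pitch,roll deg [-1.05 -0.68]
```

View pics/m26.png

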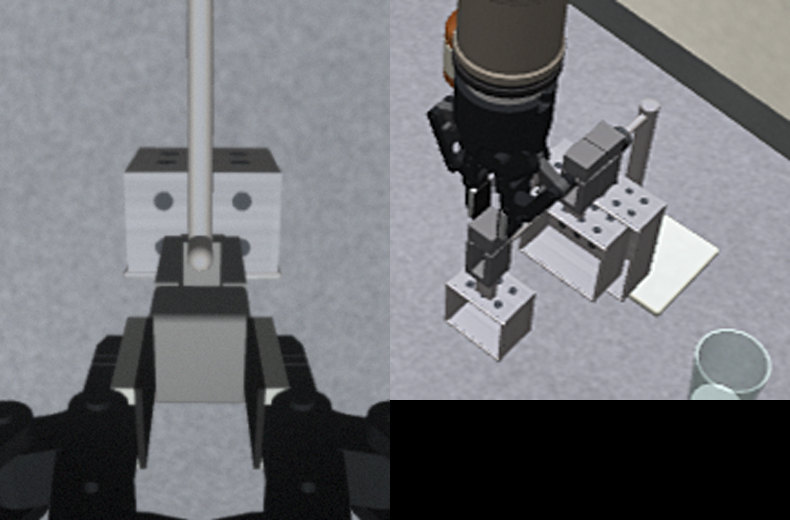

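Aligned (tip 201, grip 200). Feeding over and lowering; the small's contact is expected near TCP x = 0.600.

send_rows(
  commands=[
    {"translation": [0, -0.01, 0], "rot": [0, 0, 0], "grip": 0.015},
    {"translation": [0, -0.011, 0], "rot": [0, 0, 0], "grip": 0.015},
    {"translation": [0, -0.011, 0], "rot": [0, 0, 0], "grip": 0.015},
    {"translation": [0, -0.011, 0], "rot": [0, 0, 0], "grip": 0.015},
    {"translation": [0, -0.008, 0], "rot": [0, 0, 0], "grip": 0.015},
  ],
)

```text
t: 31.98
eef_pos: [0.5516, -0.2106, 0.2362]
tool_rot: [-0.0, 0.747, -0.664, 0.0]
contact_force: [-0.3, 1.0, -1.9]
gripper_width: 0.28
```

send_rows(
  commands=[
    {"translation": [0, 0, 0.004], "rot": [0, 0, 0], "grip": 0.015},
    {"translation": [0, 0, 0.006], "rot": [0, 0, 0], "grip": 0.015},
    {"translation": [0, 0, 0.005], "rot": [0, 0, 0], "grip": 0.015},
    {"translation": [0, -0.004, 0.0035], "rot": [0, 0, 0], "grip": 0.015},
    {"translation": [0, -0.006, 0], "rot": [0, 0, 0], "grip": 0.015},
  ],
)

```text
t: 32.4
eef_pos: [0.5583, -0.2103, 0.2167]
tool_rot: [0.0, 0.747, -0.665, -0.001]
contact_force: [-0.1, -0.1, -1.9]
gripper_width: 0.281
```

send_rows(
  commands=[
    {"translation": [0, -0.008, 0], "rot": [0, 0, 0], "grip": 0.015},
    {"translation": [0, -0.007, 0], "rot": [0, 0, 0], "grip": 0.015},
    {"translation": [0, -0.005, 0], "rot": [0, 0, 0], "grip": 0.015},
    {"translation": [0, -0.003, 0], "rot": [0, 0, 0], "grip": 0.015},
    {"translation": [0, 0, 0], "rot": [0, 0, 0], "grip": 0.015},
  ],
)

```text
t: 32.82
eef_pos: [0.5833, -0.2072, 0.2178]
tool_rot: [-0.0, 0.747, -0.665, 0.0]
contact_force: [-0.1, -0.2, -1.8]
gripper_width: 0.283
```

```bash
python3 look.py wrist:27 side:27;python3 held.py wrist27 6.6 S; python3 mm.py 27
```

```text
t 32.82 p [ 0.5833 -0.2072  0.2178] yaw 6.7 Z [ 4.e-04 -2.e-04 -1.e+00] F [-0.08 -0.22 -1.8 ] M [-0.03 -0.02  0.03] g 0.283
grip top n 2684 z rel med 0.0112 bx range [-0.0132  0.0126] by [-0.0105  0.0105]
plate n 2098 z -0.0867 exp -0.0868
((5.186511993408203, -0.23856735229492188), (43.692832946777344, 66.02589416503906), 0.3912581205368042)
slope pitch,roll deg [-0.2  -0.73]
```

View pics/m27.png

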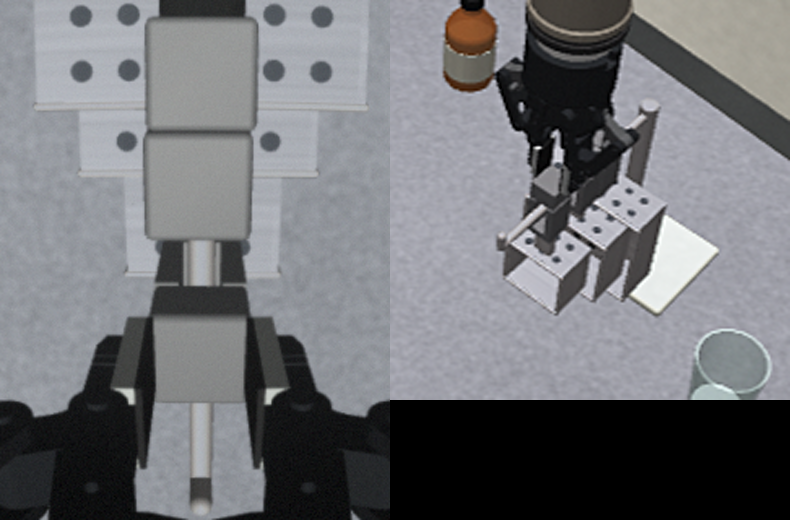

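Past the upturn with about 17 mm left. Closing 14 mm, then creeping.

send_rows(
  commands=[
    {"translation": [0, -0.004, 0], "rot": [0, 0, 0], "grip": 0.015},
    {"translation": [0, -0.004, 0], "rot": [0, 0, 0], "grip": 0.015},
    {"translation": [0, -0.003, 0], "rot": [0, 0, 0], "grip": 0.015},
    {"translation": [0, -0.002, 0], "rot": [0, 0, 0], "grip": 0.015},
    {"translation": [0, -0.001, 0], "rot": [0, 0, 0], "grip": 0.015},
  ],
)

```text
t: 33.33
eef_pos: [0.5967, -0.2057, 0.2178]
tool_rot: [-0.0, 0.747, -0.665, 0.0]
contact_force: [-1.0, -0.2, -1.1]
gripper_width: 0.285
```

send_rows(
  commands=[
    {"translation": [0, -0.001, 0], "rot": [0, 0, 0], "grip": 0.015},
    {"translation": [0, -0.001, 0], "rot": [0, 0, 0], "grip": 0.015},
    {"translation": [0, -0.001, 0], "rot": [0, 0, 0], "grip": 0.015},
    {"translation": [0, -0.001, 0], "rot": [0, 0, 0], "grip": 0.015},
    {"translation": [0, 0, 0], "rot": [0, 0, 0], "grip": 0.015},
  ],
)

```text
t: 33.75
eef_pos: [0.6004, -0.2053, 0.2178]
tool_rot: [-0.0, 0.747, -0.665, 0.0]
contact_force: [0.2, -0.3, -1.8]
gripper_width: 0.28
```

send_rows(
  commands=[
    {"translation": [0, -0.001, 0], "rot": [0, 0, 0], "grip": 0.015},
    {"translation": [0, -0.001, 0], "rot": [0, 0, 0], "grip": 0.015},
    {"translation": [0, -0.001, 0], "rot": [0, 0, 0], "grip": 0.015},
    {"translation": [0, 0, 0], "rot": [0, 0, 0], "grip": 0.015},
    {"translation": [0, 0, 0], "rot": [0, 0, 0], "grip": 0.015},
  ],
)

```text
t: 34.17
eef_pos: [0.602, -0.2053, 0.2175]
tool_rot: [0.001, 0.747, -0.665, -0.001]
contact_force: [-5.3, -0.9, 0.9]
gripper_width: 0.281
```

send_rows(
  commands=[
    {"translation": [0, -0.001, 0], "rot": [0, 0, 0], "grip": 0.015},
    {"translation": [0, -0.001, 0], "rot": [0, 0, 0], "grip": 0.015},
    {"translation": [0, -0.001, 0], "rot": [0, 0, 0], "grip": 0.015},
    {"translation": [0, 0, 0], "rot": [0, 0, 0], "grip": 0.015},
    {"translation": [0, 0, 0], "rot": [0, 0, 0], "grip": 0.015},
  ],
)

```text
t: 34.58
eef_pos: [0.6038, -0.2053, 0.2173]
tool_rot: [0.001, 0.747, -0.665, -0.002]
contact_force: [-9.1, -0.0, 1.7]
gripper_width: 0.279
```

send_rows(
  commands=[
    {"translation": [0, -0.001, 0], "rot": [0, 0, 0], "grip": 0.015},
    {"translation": [0, -0.0005, 0], "rot": [0, 0, 0], "grip": 0.015},
    {"translation": [0, 0, 0], "rot": [0, 0, 0], "grip": 0.015},
    {"translation": [0, 0, 0], "rot": [0, 0, 0], "grip": 0.015},
    {"translation": [0, 0, 0], "rot": [0, 0, 0], "grip": 0.015},
  ],
)

```text
t: 35.0
eef_pos: [0.6046, -0.2052, 0.2171]
tool_rot: [0.002, 0.746, -0.665, -0.002]
contact_force: [-10.7, -0.2, 2.4]
gripper_width: 0.279
```

send_rows(
  commands=[
    {"translation": [0, 0, 0], "rot": [0, 0, 0], "grip": 0.015},
    {"translation": [0, 0, 0], "rot": [0, 0, 0], "grip": 0.015},
    {"translation": [0, 0, 0], "rot": [0, 0, 0], "grip": 0.015},
    {"translation": [0, 0, 0], "rot": [0, 0, 0], "grip": 0.015},
    {"translation": [0, 0, 0], "rot": [0, 0, 0], "grip": 0.015},
  ],
)

```text
t: 35.42
eef_pos: [0.6046, -0.2052, 0.2171]
tool_rot: [0.002, 0.746, -0.665, -0.002]
contact_force: [-10.4, 0.5, 2.7]
gripper_width: 0.284
```

```bash
python3 look.py wrist:28;python3 held.py wrist28 6.6 S
```

```text
t 35.42 p [ 0.6046 -0.2052  0.2171] yaw 6.57 Z [-5.9e-03  8.0e-04 -1.0e+00] F [-10.4    0.5    2.69] M [-0.06  2.31  0.04] g 0.284
grip top n 4644 z rel med 0.0106 bx range [-0.0136  0.0293] by [-0.0106  0.0106]
plate n 1033 z -0.0866 exp -0.0874
((-6.1814703941345215, -0.6002388000488281), (66.28429412841797, 26.0819034576416), 89.92617797851562)
slope pitch,roll deg [-0.57 -0.59]
```

View pics/wrist28.png

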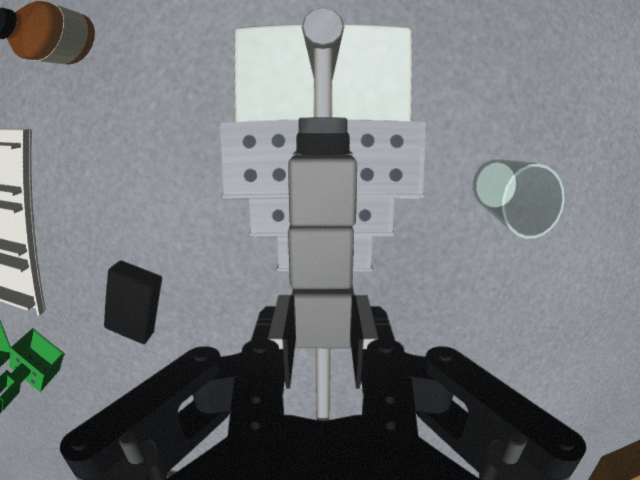

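All three grips are in contact in a row (joints at rows 228 and 292). About 10.5 N was held for 0.4 s and more. Easing off, seating and releasing.

send_rows(
  commands=[
    {"translation": [0, 0.002, 0], "rot": [0, 0, 0], "grip": 0.015},
    {"translation": [0, 0.002, 0.001], "rot": [0, 0, 0], "grip": 0.015},
    {"translation": [0, 0.001, 0.001], "rot": [0, 0, 0], "grip": 0.015},
    {"translation": [0, 0.001, 0.001], "rot": [0, 0, 0], "grip": 0.015},
    {"translation": [0, 0, 0], "rot": [0, 0, 0], "grip": 0.015},
  ],
  force=20,
)

```text
t: 35.88
eef_pos: [0.6021, -0.205, 0.2147]
tool_rot: [-0.0, 0.747, -0.665, 0.0]
contact_force: [-0.3, -0.5, -1.9]
gripper_width: 0.28
```

send_rows(
  commands=[
    {"translation": [0, 0.0005, 0], "rot": [0, 0, 0], "grip": 0.018},
    {"translation": [0, 0, 0], "rot": [0, 0, 0], "grip": 0.022},
    {"translation": [0, 0, 0], "rot": [0, 0, 0], "grip": 0.026},
    {"translation": [0, 0, 0], "rot": [0, 0, 0], "grip": 0.03},
    {"translation": [0, 0, 0], "rot": [0, 0, 0], "grip": 0.034},
  ],
)

```text
t: 36.3
eef_pos: [0.6016, -0.2054, 0.2151]
tool_rot: [-0.0, 0.747, -0.665, 0.0]
contact_force: [-0.4, -0.8, 0.4]
gripper_width: 0.396
```

send_rows(
  commands=[
    {"translation": [0, 0, 0], "rot": [0, 0, 0], "grip": 0.04},
    {"translation": [0, 0, 0], "rot": [0, 0, 0], "grip": 0.045},
    {"translation": [0, 0, 0], "rot": [0, 0, 0], "grip": 0.05},
    {"translation": [0, 0, 0], "rot": [0, 0, 0], "grip": 0.05},
    {"translation": [0, 0, 0], "rot": [0, 0, 0], "grip": 0.05},
  ],
)

```text
t: 36.72
eef_pos: [0.6013, -0.2053, 0.2148]
tool_rot: [-0.0, 0.747, -0.665, 0.0]
contact_force: [0.6, -0.5, -0.5]
gripper_width: 0.588
```

send_rows(
  commands=[
    {"translation": [0, 0, -0.005], "rot": [0, 0, 0], "grip": 0.05},
    {"translation": [0, 0, -0.015], "rot": [0, 0, 0], "grip": 0.05},
    {"translation": [0, 0, -0.02], "rot": [0, 0, 0], "grip": 0.05},
    {"translation": [0, 0, -0.02], "rot": [0, 0, 0], "grip": 0.05},
    {"translation": [0, 0, -0.02], "rot": [0, 0, 0], "grip": 0.05},
  ],
)

```text
t: 37.13
eef_pos: [0.6011, -0.2054, 0.296]
tool_rot: [0.0, 0.747, -0.665, 0.0]
contact_force: [0.3, -0.6, 0.4]
gripper_width: 0.583
```

send_rows(
  commands=[
    {"translation": [0, 0, 0], "rot": [0, 0, 0], "grip": 0.05},
    {"translation": [0, 0, 0], "rot": [0, 0, 0], "grip": 0.05},
    {"translation": [0, 0, 0], "rot": [0, 0, 0], "grip": 0.05},
    {"translation": [0, 0, 0], "rot": [0, 0, 0], "grip": 0.05},
    {"translation": [0, 0, 0], "rot": [0, 0, 0], "grip": 0.05},
  ],
)

```text
t: 37.55
eef_pos: [0.6007, -0.205, 0.2937]
tool_rot: [0.0, 0.747, -0.665, -0.001]
contact_force: [-0.2, -0.1, 0.2]
gripper_width: 0.588
```

```bash
python3 look.py wrist:29 side:29 scene:29; python3 - <<'E'
from h import *
c=load("wrist29");w=wcloud(c)
m=((abs(w[...,2]-.2255)<.006)&(w[...,0]>.57)&(w[...,0]<.69)&(w[...,1]>-.24)&(w[...,1]<-.17)).astype(np.uint8)
cn=max(cv2.findContours(m,cv2.RETR_EXTERNAL,cv2.CHAIN_APPROX_NONE)[0],key=cv2.contourArea).reshape(-1,2)
r=cv2.minAreaRect((wplane(c,cn,.2255)[:,:2]*1000).astype(np.float32));print("three tops rect",r,cn.min(0),cn.max(0))
d=np.array([.9934,.1149]);P=w[m>0];s=(P[:,:2]-[.5105,-.2154])@d;l=(P[:,:2]-[.5105,-.2154])@[-d[1],d[0]]
for a in np.arange(s.min(),s.max(),.007): k=(s>=a)&(s<a+.007);print(a.round(3),P[k,2].mean().round(4),np.percentile(l[k],[1,99]).round(4))
a=cv2.imread("pics/side29.png")[180:340,360:520];b=cv2.imread("pics/wrist29.png")[60:380,200:440]
cv2.imwrite("pics/m29.png",np.hstack([cv2.resize(b,(390,520)),cv2.copyMakeBorder(cv2.resize(a,(400,400),interpolation=cv2.INTER_CUBIC),0,120,0,0,cv2.BORDER_CONSTANT)]))
E
```

```text
t 37.55 p [ 0.6007 -0.205   0.2937] yaw 6.66 Z [-1.9e-03  4.0e-04 -1.0e+00] F [-0.2  -0.11  0.24] M [0.01 0.02 0.05] g 0.588
three tops rect ((628.5563354492188, -201.23252868652344), (83.1710433959961, 27.403541564941406), 6.6154632568359375) [300 143] [346 275]
0.076 0.2244 [-0.0133  0.0131]
0.083 0.2245 [-0.0131  0.013 ]
0.09 0.2243 [-0.013   0.0129]
0.097 0.224 [-0.0128  0.0135]
0.104 0.2244 [-0.012   0.0139]
0.111 0.2244 [-0.0119  0.0138]
0.118 0.2244 [-0.0125  0.0138]
0.125 0.2241 [-0.0124  0.0143]
0.132 0.2244 [-0.0128  0.0136]
0.139 0.2244 [-0.0128  0.0135]
0.146 0.2243 [-0.0133  0.0135]
0.153 0.224 [-0.0132  0.0134]
```

View pics/m29.png

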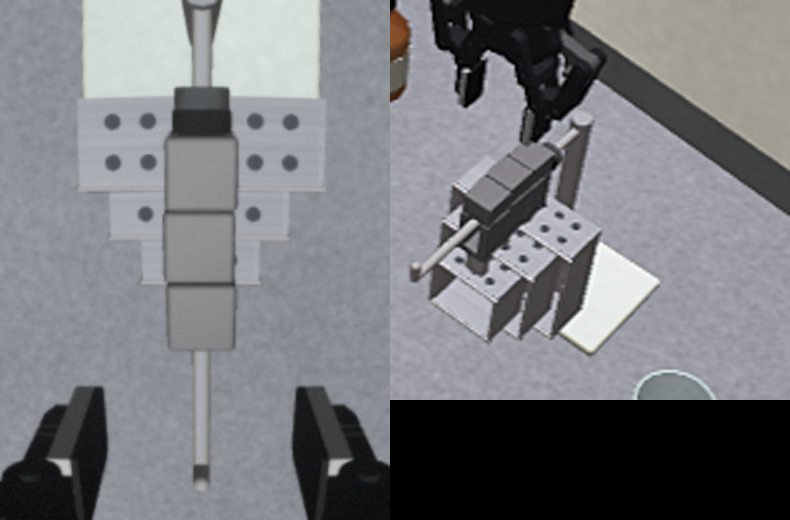

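View pics/scene29.png

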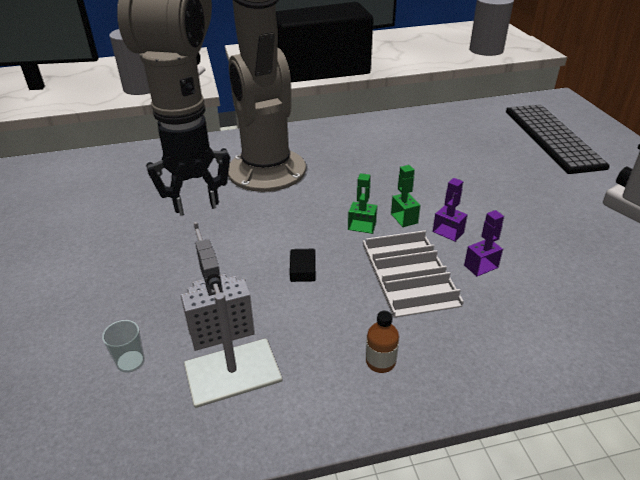

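The row of three grip tops measures 83 mm × 27 mm (84 expected if touching), level at z = 0.224 (eyes about 2.4 mm above the peg axis) and within 1 mm of the peg sideways. The fingers are clear, and the beaker (124,345), slide box (303,265), bottle (382,345) and look-alikes haven't moved. Handing in.

```bash
python3 -c "
from station import *
print(hand_in())"
```

```text
the job is handed in; nothing more can be done
None
```

All three baskets are hanging on the peg, large at the back, then medium, then small. They are nested with grips touching and open sides away from the post, and I handed the job in at about 37.6 s of the 72 s allowed.

**Pressing home:** I pressed each basket home for at least 0.4 s before letting go. The highest wrist readings along the peg were 10.5 N for the large, 11.2 N for the medium and 10.7 N for the small. I found the stop ring by feel: the large basket's eye was about 146 mm from the peg's free end at first contact.

**Last checks:**
- **Fit:** the row of three grips measured 83 mm long (84 mm if all are touching) and level. It sat within about 1 mm of the peg sideways, with the eyes about 2.4 mm above the peg axis.
- **Let go:** the fingers are clear above the baskets, and contact force reads about zero.
- **Other things on the bench:** the bystanders and the green and purple look-alikes are where they started.

**What disagreed:**
- The scene and side cameras differed by 4–5 mm. Their average agreed with the wrist camera to about 2 mm, so I used the wrist camera.
- The final eye height came out 1–2 mm lower than the 4 mm I expected, which fits the peg sagging under load plus calibration error.
- I judged that the baskets were at rest only from still pictures and steady forces; I didn't measure their speed.

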